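# Load the clock kit tray low to tall and book it out

### The arm

A 6-joint arm with a two-finger parallel gripper is mounted at the origin on the work surface. World frame = base frame: x ahead of the robot, y to its left, z up, the work surface at z = 0. Lengths are in m, angles in rad, forces in N, time in s.
With the tool pointing down it reaches from about 0.4 to 0.925 m from the base axis. Payload 12.5 kg.
Tool frame: the origin (TCP) lies between the finger pads; the fingertips stand 11 mm ahead of it and the grasp point (between the pads) lies 8 mm behind it; x points along the fingers, z is the direction in which the jaws open and shut, and the axes are right-handed (so a half turn about x gives the same grasp; the last joint's range is limited). The gripper opens to 95 mm and grips with 3 to 60 N. Pads are 20 mm wide; open, the fingers measure 119 mm over their backs; the gripper's body (75 mm by 180 mm) begins 59 mm behind the grasp point.
Start: joints at [1.199, 0.491, 1.559, -0, 1.092, -0.106], TCP at [0.164, 0.603, 0.226] pointing down, gripper open.
Joint ranges: [-3.1, 3.1], [-0.84, 2.19], [0.05, 2.79], [-1.13, 4.28], [0.06, 2.93], [-2.69, 2.69]. Speed limits (rad/s): [2.22, 2.22, 2.79, 3.14, 3.14, 3.14].

### API

Orientations are given as a unit quaternion [x, y, z, w].
In Python, from station import robot, eyes gives the robot as it stands.
- The arm moves only by the tool arm_command, never from a script. Its argument "motion" is a list of rows, each a list of 5 numbers: the shift along the tool's x, y, z in cm, then the turn about the tool's x in rad, then the closure, from 0 (fully open) to 1 (shut). In form: [[x, y, z, twist, jaw], ...]. A call has 1 to 12 rows; each row shifts and turns the commanded pose from where the row before left it, along the tool's axes as they then stand; what a row does not reach is not made up. A row lasts 1/8 s, in which the tool goes at most 62.5 mm and 10.7 degrees, less where a joint would pass 70% of its speed; a pose out of reach is approached as far as the arm can. A call is refused whole if a number of a shift passes 6.25 or a number of a turn 0.188, either way. A call with a gripper value outside its range is refused whole. The fingers move at their own pace and stop on an object; "newtons" is the grip in N (left out, the last holds). Time passes only in rows, so rows that do not move let the fingers close. It gives the time, the measured TCP pose, the force and the opening at its end, in the units of the state.
- robot.get_obs(): the state, without advancing time (a new reading comes with each control period).
- eyes.grab_frame(name): name is "side" or "top"; returns the picture (384x512x3 uint8, blue, green, red); there is no depth.
- eyes.camera_params(name): a dict with "fx", "fy", "cx", "cy" (pixels), "T" (4x4, takes a point from camera to world coordinates). Camera axes: x right, y up, looking along -z (the intrinsics and any distortion apply to the point x, -y, -z); pixel columns grow to the right and rows downward; lengths in m; the calibration is good to about 2 mm. A picture is of the moment at which its call begins. camera_params takes no time and is no camera call.
- robot.hand_in(): hands the job in, once; it reports no verdict.
The state is a dict: "t": time; "joint_positions": joint angles; "joint_vel": joint speeds; "effort": joint torques, N m; "eef_pos": TCP position; "ee_rot": TCP orientation; "ft_force": force on the tool from outside, world axes, zero at the start; "moment": the same for the moment, N m; "finger_gap": finger opening in m.
Only numpy, scipy, OpenCV 4.12 (cv2) and the standard library are available. Lean on these libraries where they do the work, as an engineer would, in place of code of your own. Each camera call takes 0.05 s, during which the arm holds its last target.

### The job

Load the kit tray with every part standing about on the slab, lowest first so nothing blocks a later reach: all the brass gear wheels flat, drum up, in the square wheel bays, only then the squat movement cases upright in the two end bays, and last the tall whistle pipes upright in the narrow bays between them, one part to a bay, each sitting on the bay floor. When the tray is complete, book the kit out: push the sprung call plate of the kit counter down until it lies level, hold it there for a second and let it spring back up. Leave the crest, the oil can and the brass ring where they lie.

Things in the scene. Friction and masses are not known exactly. Their poses are not given: they have to be found in the camera images.
- kit_tray: Fixed kit tray of light wood with dark wooden walls, 286 (its x) x 164 (its y) mm, 14 mm high, floor 4 mm thick, walls 4 mm, standing on a 12 mm thick grey marble slab (slab top at z = 12 mm). Origin: centre of its underside; z up. Two rows of open bays run along its x: the row at its -y side has three square wheel bays, the row at its +y side has, from -x to +x, a case bay, three narrow pipe bays and another case bay.
- wheel_bay0 (a point): Centre of the floor of square wheel bay 0 of the tray (90 x 90 mm inside, walls 10 mm above the floor); axes as the tray's.
- wheel_bay1 (a point): Centre of the floor of square wheel bay 1 of the tray (90 x 90 mm inside, walls 10 mm above the floor); axes as the tray's.
- wheel_bay2 (a point): Centre of the floor of square wheel bay 2 of the tray (90 x 90 mm inside, walls 10 mm above the floor); axes as the tray's.
- case_bay0 (a point): Centre of the floor of case bay 0, one of the two end bays of the tray's +y row (56 along the tray's x, 62 along its y, inside, walls 10 mm above the floor); axes as the tray's.
- case_bay1 (a point): Centre of the floor of case bay 1, one of the two end bays of the tray's +y row (56 along the tray's x, 62 along its y, inside, walls 10 mm above the floor); axes as the tray's.
- pipe_bay0 (a point): Centre of the floor of pipe bay 0, one of the three middle bays of the tray's +y row (50 along the tray's x, 62 along its y, inside, walls 10 mm above the floor); axes as the tray's.
- pipe_bay1 (a point): Centre of the floor of pipe bay 1, one of the three middle bays of the tray's +y row (50 along the tray's x, 62 along its y, inside, walls 10 mm above the floor); axes as the tray's.
- pipe_bay2 (a point): Centre of the floor of pipe bay 2, one of the three middle bays of the tray's +y row (50 along the tray's x, 62 along its y, inside, walls 10 mm above the floor); axes as the tray's.
- wheel0: Brass gear wheel lying flat: toothed disc 76 mm across and 8 mm thick, with a round drum 26 mm across standing 30 mm up from its middle (38 mm high in all), 140 to 260 g. Origin: centre of its underside; z up along the drum. Two or three of wheel0 to wheel2 are present, all alike.
- wheel1: Brass gear wheel lying flat: toothed disc 76 mm across and 8 mm thick, with a round drum 26 mm across standing 30 mm up from its middle (38 mm high in all), 140 to 260 g. Origin: centre of its underside; z up along the drum. Two or three of wheel0 to wheel2 are present, all alike.
- wheel2: Brass gear wheel lying flat: toothed disc 76 mm across and 8 mm thick, with a round drum 26 mm across standing 30 mm up from its middle (38 mm high in all), 140 to 260 g. Origin: centre of its underside; z up along the drum. Two or three of wheel0 to wheel2 are present, all alike.
- case0: Squat movement case, a closed wooden block 46 x 46 mm and 64 mm high, with a flat brass front with a round dark window, standing upright, about 140 g. Origin: centre of its underside; x and y across its flat sides, z up. One or two of case0 and case1 are present, alike.
- case1: Squat movement case, a closed wooden block 46 x 46 mm and 64 mm high, with a flat brass front with a round dark window, standing upright, about 140 g. Origin: centre of its underside; x and y across its flat sides, z up. One or two of case0 and case1 are present, alike.
- pipe0: Tall walnut whistle pipe, a square dark wooden tube 36 x 36 mm and 130 mm high, closed all round, standing upright, about 120 g; it topples if pushed. Origin: centre of its underside; x and y across its flat sides, z up. Two or three of pipe0 to pipe2 are present, all alike.
- pipe1: Tall walnut whistle pipe, a square dark wooden tube 36 x 36 mm and 130 mm high, closed all round, standing upright, about 120 g; it topples if pushed. Origin: centre of its underside; x and y across its flat sides, z up. Two or three of pipe0 to pipe2 are present, all alike.
- pipe2: Tall walnut whistle pipe, a square dark wooden tube 36 x 36 mm and 130 mm high, closed all round, standing upright, about 120 g; it topples if pushed. Origin: centre of its underside; x and y across its flat sides, z up. Two or three of pipe0 to pipe2 are present, all alike.
- counter_base: Fixed grey base of the kit counter, 126 (its x) x 100 (its y) mm, 22 mm high, on the slab. Origin: centre of its underside; the plate's hinge lies along its y at its +x end, and the plate's free edge is at its -x end.
- plate_hinge (a point): Point on the hinge axis of the call plate, midway across it, 26 mm above the underside of counter_base; axes as counter_base's.
- press_point (a point): Point on the upper face of the call plate to press on, 95 mm from the hinge axis towards the free edge (21 mm short of that edge), on its centre line. It moves with the plate; when the plate is level it is 8 mm above the hinge axis and 95 mm from it along counter_base's -x.
- call_plate (a joint): Angle of the call plate, an aluminium plate 116 mm long, 80 mm wide and 8 mm thick, hinged on counter_base: 0 at rest, tilted 0.35 rad with the free edge up; 0.35 rad when pushed down level, where it meets a firm stop. A spring pushes it back up: about 7 N at press_point holds it level.
- crest: Carved dark oak-leaf crest, about 118 x 82 mm with its carving, 23 mm high, lying loose on the slab; not part of this kit. Origin: centre of its underside.
- oil_can: Small steel oil can, 38 mm across, 55 mm high, standing loose on the slab; not part of this kit. Origin: centre of its underside.
- bell_ring: Loose brass ring, 56 mm outside, 36 mm inside, 10 mm high, lying on the slab; not part of this kit. Origin: centre of its underside.
Not all that is in view belongs to the job. What is shaped like the case1 but blue or green is not meant.

How it is judged:
On the way, in this order (a step that is already met when the one before it is completed fails the run):
1. all the gear wheels lie in wheel bays and are let go, with no case or pipe in the tray yet (angle between each of wheel0, wheel1, wheel2's own z axis and vertical below 0.08 rad and ((horizontal distance between wheel0 and wheel_bay0 below 0.016 m and z of wheel0 in the frame of wheel_bay0 between -0.006 and 0.006 m) or (horizontal distance between wheel0 and wheel_bay1 below 0.016 m and z of wheel0 in the frame of wheel_bay1 between -0.006 and 0.006 m) or (horizontal distance between wheel0 and wheel_bay2 below 0.016 m and z of wheel0 in the frame of wheel_bay2 between -0.006 and 0.006 m)) and ((horizontal distance between wheel1 and wheel_bay0 below 0.016 m and z of wheel1 in the frame of wheel_bay0 between -0.006 and 0.006 m) or (horizontal distance between wheel1 and wheel_bay1 below 0.016 m and z of wheel1 in the frame of wheel_bay1 between -0.006 and 0.006 m) or (horizontal distance between wheel1 and wheel_bay2 below 0.016 m and z of wheel1 in the frame of wheel_bay2 between -0.006 and 0.006 m)) and ((horizontal distance between wheel2 and wheel_bay0 below 0.016 m and z of wheel2 in the frame of wheel_bay0 between -0.006 and 0.006 m) or (horizontal distance between wheel2 and wheel_bay1 below 0.016 m and z of wheel2 in the frame of wheel_bay1 between -0.006 and 0.006 m) or (horizontal distance between wheel2 and wheel_bay2 below 0.016 m and z of wheel2 in the frame of wheel_bay2 between -0.006 and 0.006 m)) and horizontal distance between each of case0, case1, pipe0, pipe1, pipe2 and kit_tray above 0.125 m and contact force between each of wheel0, wheel1, wheel2 and the fingers below 0.1 N), for 0.2 s.
2. all the movement cases stand in case bays and are let go, the wheels in theirs, with no pipe in the tray yet (angle between each of wheel0, wheel1, wheel2, case0, case1's own z axis and vertical below 0.08 rad and ((horizontal distance between wheel0 and wheel_bay0 below 0.016 m and z of wheel0 in the frame of wheel_bay0 between -0.006 and 0.006 m) or (horizontal distance between wheel0 and wheel_bay1 below 0.016 m and z of wheel0 in the frame of wheel_bay1 between -0.006 and 0.006 m) or (horizontal distance between wheel0 and wheel_bay2 below 0.016 m and z of wheel0 in the frame of wheel_bay2 between -0.006 and 0.006 m)) and ((horizontal distance between wheel1 and wheel_bay0 below 0.016 m and z of wheel1 in the frame of wheel_bay0 between -0.006 and 0.006 m) or (horizontal distance between wheel1 and wheel_bay1 below 0.016 m and z of wheel1 in the frame of wheel_bay1 between -0.006 and 0.006 m) or (horizontal distance between wheel1 and wheel_bay2 below 0.016 m and z of wheel1 in the frame of wheel_bay2 between -0.006 and 0.006 m)) and ((horizontal distance between wheel2 and wheel_bay0 below 0.016 m and z of wheel2 in the frame of wheel_bay0 between -0.006 and 0.006 m) or (horizontal distance between wheel2 and wheel_bay1 below 0.016 m and z of wheel2 in the frame of wheel_bay1 between -0.006 and 0.006 m) or (horizontal distance between wheel2 and wheel_bay2 below 0.016 m and z of wheel2 in the frame of wheel_bay2 between -0.006 and 0.006 m)) and ((horizontal distance between case0 and case_bay0 below 0.016 m and z of case0 in the frame of case_bay0 between -0.006 and 0.006 m) or (horizontal distance between case0 and case_bay1 below 0.016 m and z of case0 in the frame of case_bay1 between -0.006 and 0.006 m)) and ((horizontal distance between case1 and case_bay0 below 0.016 m and z of case1 in the frame of case_bay0 between -0.006 and 0.006 m) or (horizontal distance between case1 and case_bay1 below 0.016 m and z of case1 in the frame of case_bay1 between -0.006 and 0.006 m)) and horizontal distance between each of pipe0, pipe1, pipe2 and kit_tray above 0.125 m and contact force between each of wheel0, wheel1, wheel2, case0, case1 and the fingers below 0.1 N), for 0.2 s.
3. all the pipes stand in pipe bays and are let go, the wheels and cases in theirs (angle between each of wheel0, wheel1, wheel2, case0, case1, pipe0, pipe1, pipe2's own z axis and vertical below 0.08 rad and ((horizontal distance between wheel0 and wheel_bay0 below 0.016 m and z of wheel0 in the frame of wheel_bay0 between -0.006 and 0.006 m) or (horizontal distance between wheel0 and wheel_bay1 below 0.016 m and z of wheel0 in the frame of wheel_bay1 between -0.006 and 0.006 m) or (horizontal distance between wheel0 and wheel_bay2 below 0.016 m and z of wheel0 in the frame of wheel_bay2 between -0.006 and 0.006 m)) and ((horizontal distance between wheel1 and wheel_bay0 below 0.016 m and z of wheel1 in the frame of wheel_bay0 between -0.006 and 0.006 m) or (horizontal distance between wheel1 and wheel_bay1 below 0.016 m and z of wheel1 in the frame of wheel_bay1 between -0.006 and 0.006 m) or (horizontal distance between wheel1 and wheel_bay2 below 0.016 m and z of wheel1 in the frame of wheel_bay2 between -0.006 and 0.006 m)) and ((horizontal distance between wheel2 and wheel_bay0 below 0.016 m and z of wheel2 in the frame of wheel_bay0 between -0.006 and 0.006 m) or (horizontal distance between wheel2 and wheel_bay1 below 0.016 m and z of wheel2 in the frame of wheel_bay1 between -0.006 and 0.006 m) or (horizontal distance between wheel2 and wheel_bay2 below 0.016 m and z of wheel2 in the frame of wheel_bay2 between -0.006 and 0.006 m)) and ((horizontal distance between case0 and case_bay0 below 0.016 m and z of case0 in the frame of case_bay0 between -0.006 and 0.006 m) or (horizontal distance between case0 and case_bay1 below 0.016 m and z of case0 in the frame of case_bay1 between -0.006 and 0.006 m)) and ((horizontal distance between case1 and case_bay0 below 0.016 m and z of case1 in the frame of case_bay0 between -0.006 and 0.006 m) or (horizontal distance between case1 and case_bay1 below 0.016 m and z of case1 in the frame of case_bay1 between -0.006 and 0.006 m)) and ((horizontal distance between pipe0 and pipe_bay0 below 0.02 m and z of pipe0 in the frame of pipe_bay0 between -0.006 and 0.006 m) or (horizontal distance between pipe0 and pipe_bay1 below 0.02 m and z of pipe0 in the frame of pipe_bay1 between -0.006 and 0.006 m) or (horizontal distance between pipe0 and pipe_bay2 below 0.02 m and z of pipe0 in the frame of pipe_bay2 between -0.006 and 0.006 m)) and ((horizontal distance between pipe1 and pipe_bay0 below 0.02 m and z of pipe1 in the frame of pipe_bay0 between -0.006 and 0.006 m) or (horizontal distance between pipe1 and pipe_bay1 below 0.02 m and z of pipe1 in the frame of pipe_bay1 between -0.006 and 0.006 m) or (horizontal distance between pipe1 and pipe_bay2 below 0.02 m and z of pipe1 in the frame of pipe_bay2 between -0.006 and 0.006 m)) and ((horizontal distance between pipe2 and pipe_bay0 below 0.02 m and z of pipe2 in the frame of pipe_bay0 between -0.006 and 0.006 m) or (horizontal distance between pipe2 and pipe_bay1 below 0.02 m and z of pipe2 in the frame of pipe_bay1 between -0.006 and 0.006 m) or (horizontal distance between pipe2 and pipe_bay2 below 0.02 m and z of pipe2 in the frame of pipe_bay2 between -0.006 and 0.006 m)) and contact force between each of wheel0, wheel1, wheel2, case0, case1, pipe0, pipe1, pipe2 and the fingers below 0.1 N), for 0.2 s.
4. the call plate is pushed down level and held there (value of joint call_plate above 0.31 rad), for 0.5 s.
At the end, for the whole second after the job is handed in: All wheels flat and cases upright on their bay floors within 16 mm of the bay centre, pipes upright within 20 mm, all within 0.08 rad and 6 mm of floor height, at rest; after that the call plate was held above 0.31 rad for 0.5 s and is back below 0.06 rad (angle between each of wheel0, wheel1, wheel2, case0, case1, pipe0, pipe1, pipe2's own z axis and vertical below 0.08 rad and ((horizontal distance between wheel0 and wheel_bay0 below 0.016 m and z of wheel0 in the frame of wheel_bay0 between -0.006 and 0.006 m) or (horizontal distance between wheel0 and wheel_bay1 below 0.016 m and z of wheel0 in the frame of wheel_bay1 between -0.006 and 0.006 m) or (horizontal distance between wheel0 and wheel_bay2 below 0.016 m and z of wheel0 in the frame of wheel_bay2 between -0.006 and 0.006 m)) and ((horizontal distance between wheel1 and wheel_bay0 below 0.016 m and z of wheel1 in the frame of wheel_bay0 between -0.006 and 0.006 m) or (horizontal distance between wheel1 and wheel_bay1 below 0.016 m and z of wheel1 in the frame of wheel_bay1 between -0.006 and 0.006 m) or (horizontal distance between wheel1 and wheel_bay2 below 0.016 m and z of wheel1 in the frame of wheel_bay2 between -0.006 and 0.006 m)) and ((horizontal distance between wheel2 and wheel_bay0 below 0.016 m and z of wheel2 in the frame of wheel_bay0 between -0.006 and 0.006 m) or (horizontal distance between wheel2 and wheel_bay1 below 0.016 m and z of wheel2 in the frame of wheel_bay1 between -0.006 and 0.006 m) or (horizontal distance between wheel2 and wheel_bay2 below 0.016 m and z of wheel2 in the frame of wheel_bay2 between -0.006 and 0.006 m)) and ((horizontal distance between case0 and case_bay0 below 0.016 m and z of case0 in the frame of case_bay0 between -0.006 and 0.006 m) or (horizontal distance between case0 and case_bay1 below 0.016 m and z of case0 in the frame of case_bay1 between -0.006 and 0.006 m)) and ((horizontal distance between case1 and case_bay0 below 0.016 m and z of case1 in the frame of case_bay0 between -0.006 and 0.006 m) or (horizontal distance between case1 and case_bay1 below 0.016 m and z of case1 in the frame of case_bay1 between -0.006 and 0.006 m)) and ((horizontal distance between pipe0 and pipe_bay0 below 0.02 m and z of pipe0 in the frame of pipe_bay0 between -0.006 and 0.006 m) or (horizontal distance between pipe0 and pipe_bay1 below 0.02 m and z of pipe0 in the frame of pipe_bay1 between -0.006 and 0.006 m) or (horizontal distance between pipe0 and pipe_bay2 below 0.02 m and z of pipe0 in the frame of pipe_bay2 between -0.006 and 0.006 m)) and ((horizontal distance between pipe1 and pipe_bay0 below 0.02 m and z of pipe1 in the frame of pipe_bay0 between -0.006 and 0.006 m) or (horizontal distance between pipe1 and pipe_bay1 below 0.02 m and z of pipe1 in the frame of pipe_bay1 between -0.006 and 0.006 m) or (horizontal distance between pipe1 and pipe_bay2 below 0.02 m and z of pipe1 in the frame of pipe_bay2 between -0.006 and 0.006 m)) and ((horizontal distance between pipe2 and pipe_bay0 below 0.02 m and z of pipe2 in the frame of pipe_bay0 between -0.006 and 0.006 m) or (horizontal distance between pipe2 and pipe_bay1 below 0.02 m and z of pipe2 in the frame of pipe_bay1 between -0.006 and 0.006 m) or (horizontal distance between pipe2 and pipe_bay2 below 0.02 m and z of pipe2 in the frame of pipe_bay2 between -0.006 and 0.006 m)) and linear speed of each of wheel0, wheel1, wheel2, case0, case1, pipe0, pipe1, pipe2 below 0.02 m/s and value of joint call_plate below 0.06 rad); the robot touches nothing.
It fails at once if the crest is shoved more than 60 mm from where it lay (distance of crest from where it was at the start of the episode above 0.06 m).
It fails at once if the oil can is shoved more than 60 mm from where it lay (distance of oil_can from where it was at the start of the episode above 0.06 m).
It fails at once if the brass ring is shoved more than 60 mm from where it lay (distance of bell_ring from where it was at the start of the episode above 0.06 m).
Of wheel0, wheel1, wheel2 only 2 to 3 are there at a start; the rules pass over those that are not, and their reading is None.
Of case0, case1 only 1 to 2 are there at a start; the rules pass over those that are not, and their reading is None.
Of pipe0, pipe1, pipe2 only 2 to 3 are there at a start; the rules pass over those that are not, and their reading is None.
At some moment in a run one of wheel0, wheel1, wheel2, case0, case1 may be knocked a few centimetres aside while the robot is not near it.
It also fails if it takes over 200 s, if anything falls off the work surface, if the arm or the gripper's body presses on something with over 40 N, if the wrist force passes 120 N, or if a joint passes its speed limit or range.

## Working session

There is one attempt and no reset: what is moved stays moved. The work goes in short steps, Python scripts to look and compute and a tool call to move; the robot and the scene stay as the last step left them, time stands still between calls to the robot, and variables do not carry over. Pictures are saved under pics/ and viewed, and the job is handed in when it is done.

Besides the shell and the picture viewer there is one more tool, called after "Emit:" as a command line: name --pt "numbers of a row" for each row, then --argument value for the rest. arm_command: Moves the arm, as the interface text tells. Its arguments: {"type":"object","properties":{"motion":{"type":"array"},"newtons":{"type":"number"}},"required":["motion"]}

```bash
ls; mkdir -p pics
python3 - <<'E'
from station import robot, eyes
import cv2, numpy as np
o=robot.get_obs()
for k,v in o.items(): print(k,np.round(v,4))
for n in ("side","top"):
    p=eyes.camera_params(n); print(n,{k:np.round(v,4).tolist() for k,v in p.items()})
    cv2.imwrite(f"pics/{n}0.png",eyes.grab_frame(n))
E
```

```text
pics
t 0.0
joint_positions [ 1.1994  0.4916  1.5595 -0.      1.0917 -0.1056]
joint_vel [ 0.0007 -0.     -0.0014  0.0005 -0.0007 -0.0006]
effort [ 8.0000e-04 -6.1265e+01 -2.5818e+01  6.9300e-02  4.8300e-02 -1.0000e-04]
eef_pos [0.164  0.6028 0.225 ]
ee_rot [-0.4295  0.5622  0.4291  0.5615]
ft_force [0.4624 0.0322 0.7998]
moment [ 0.0077 -0.0214  0.0135]
finger_gap 0.095
side {'fx': 354.8144, 'fy': 354.8144, 'cx': 256.43, 'cy': 189.5851, 'T': [[0.9841, 0.0966, -0.1491, 0.2904], [-0.1772, 0.5994, -0.7806, -0.7624], [0.014, 0.7946, 0.607, 0.6721], [0.0, 0.0, 0.0, 1.0]]}
top {'fx': 412.7124, 'fy': 412.7124, 'cx': 255.5939, 'cy': 193.9085, 'T': [[0.0257, 0.9951, -0.0955, 0.3273], [-0.9995, 0.0237, -0.0224, -0.0208], [-0.02, 0.096, 0.9952, 1.3218], [0.0, 0.0, 0.0, 1.0]]}
```

View pics/top0.png

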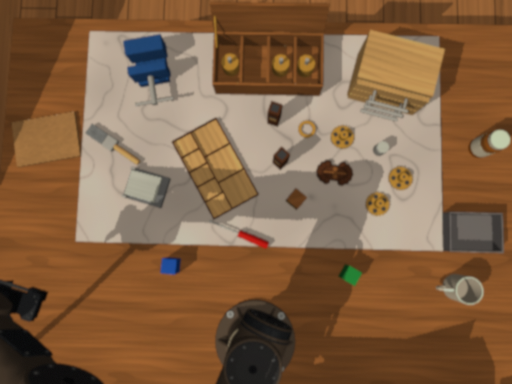

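View pics/side0.png

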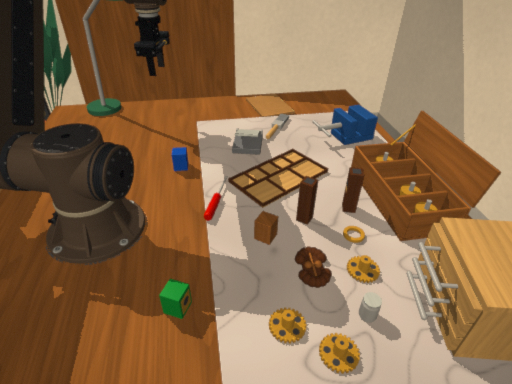

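```bash
cat > h.py <<'E'
import numpy as np, cv2
from station import robot, eyes
from scipy.spatial.transform import Rotation as R
P={n:eyes.camera_params(n) for n in("side","top")}
def ray(n,u,v):
    p=P[n]; d=np.array([(u-p['cx'])/p['fx'],-(v-p['cy'])/p['fy'],-1.]); T=np.array(p['T']); return T[:3,3],T[:3,:3]@d
def w(n,u,v,z):
    o,d=ray(n,u,v); return o+d*(z-o[2])/d[2]
def pix(n,X):
    p=P[n];T=np.array(p['T']); c=T[:3,:3].T@(np.asarray(X,float)-T[:3,3]); return np.array([p['cx']+p['fx']*c[0]/-c[2],p['cy']-p['fy']*c[1]/-c[2]])
def snap(n,name,crop=None,k=1):
    im=eyes.grab_frame(n); cv2.imwrite(f"pics/{name}_raw.png",im)
    if crop: im=im[crop[1]:crop[3],crop[0]:crop[2]]
    if k>1: im=cv2.resize(im,None,fx=k,fy=k,interpolation=cv2.INTER_CUBIC)
    cv2.imwrite(f"pics/{name}.png",im)
def st():
    o=robot.get_obs(); r=R.from_quat(o['ee_rot']).as_matrix(); print('t',round(o['t'],2),'tcp',np.round(o['eef_pos'],4),'x',np.round(r[:,0],3),'y',np.round(r[:,1],3),'z',np.round(r[:,2],3),'F',np.round(o['ft_force'],1),'gap',round(float(o['finger_gap']),4),'q',np.round(o['joint_positions'],3)); return o
E
python3 - <<'E'
import cv2
im=cv2.imread('pics/top0.png')
a=im[95:225,160:290]; cv2.imwrite('pics/c1.png',cv2.resize(a,None,fx=4.5,fy=4.5,interpolation=2))
a=im[110:222,265:425]; cv2.imwrite('pics/c2.png',cv2.resize(a,None,fx=5,fy=5,interpolation=2))
a=im[155:215,115:180]; cv2.imwrite('pics/c3.png',cv2.resize(a,None,fx=8,fy=8,interpolation=2))
E
```

```text
(no output)
```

View pics/c1.png

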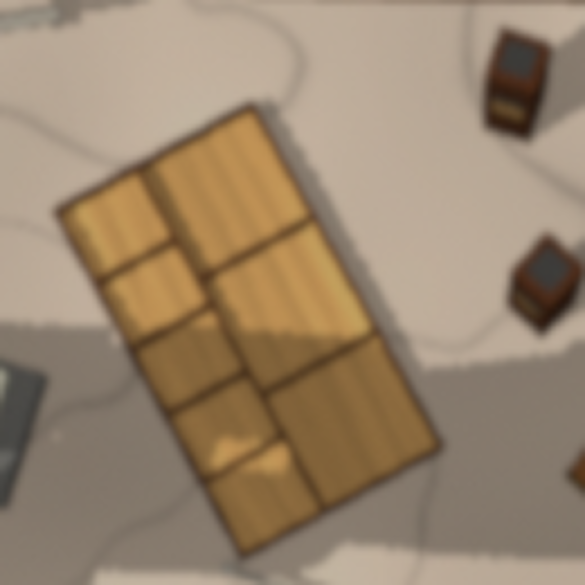

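View pics/c2.png

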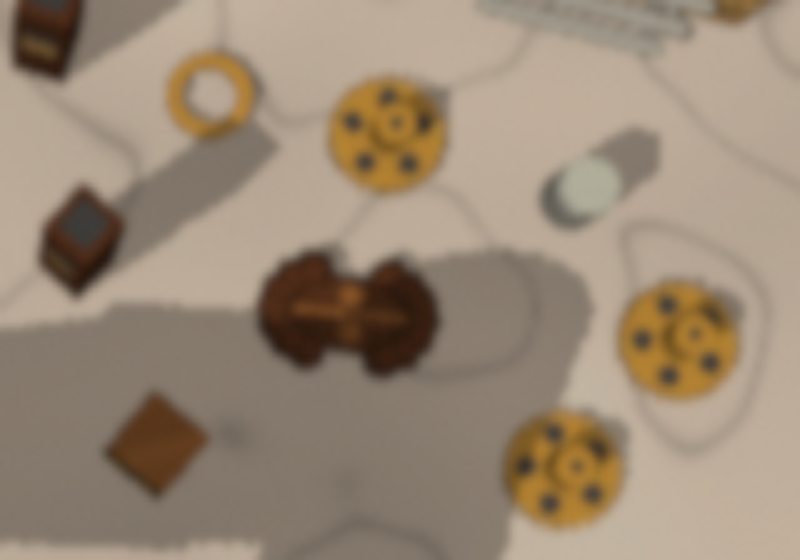

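View pics/c3.png

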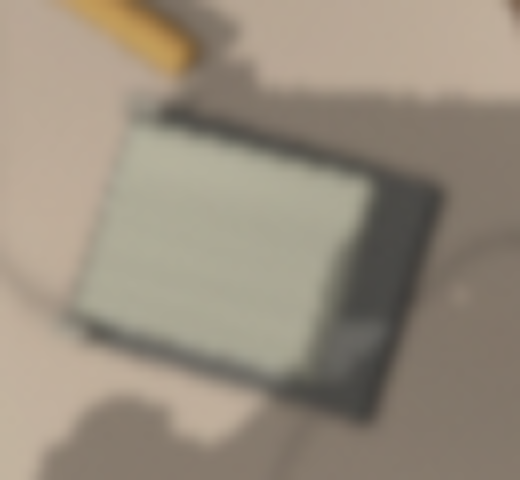

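Run:
```python
from h import *
im=cv2.imread('pics/top0.png')
def f(c,k,o): return ((c[0]+.5)/k-.5+o[0],(c[1]+.5)/k-.5+o[1])
C=[w('top',*f(c,4.5,(160,95)),0.026) for c in [(255,103),(58,210),(243,555),(440,445)]]
C=np.array(C);print(C.round(4)); print([np.linalg.norm(C[i]-C[(i+1)%4]).round(4) for i in range(4)],C.mean(0).round(4))
print('tray yaw',[np.arctan2(*(d)[[1,0]]) for d in (C[1]-C[2],C[0]-C[3])], [np.arctan2(*(d)[[1,0]])-np.pi/2 for d in (C[1]-C[0],C[2]-C[3])])
for c in [(388,134),(678,340),(563,467)]: print('wheel',w('top',*f(c,5,(265,110)),0.020).round(4))
for c in [(396,123),(696,333),(576,465)]: print('drum',w('top',*f(c,5,(265,110)),0.050).round(4))
Q=np.array([w('top',*f(c,5,(265,110)),0.076) for c in [(155,391),(208,440),(158,497),(104,450)]]);print('case',Q.round(4),Q.mean(0).round(4),[np.linalg.norm(Q[i]-Q[(i+1)%4]).round(4) for i in range(4)],[np.degrees(np.arctan2(*(Q[(i+1)%4]-Q[i])[[1,0]]))%90 for i in range(4)])
for cs in ([(507,28),(551,40),(540,85),(497,70)],[(548,233),(583,263),(548,300),(513,270)]):
  Q=np.array([w('top',*f(c,4.5,(160,95)),0.142) for c in cs]);print('pipe',Q.round(4),Q.mean(0).round(4),[np.linalg.norm(Q[i]-Q[(i+1)%4]).round(4) for i in range(4)],[np.degrees(np.arctan2(*(Q[(i+1)%4]-Q[i])[[1,0]]))%90 for i in range(4)])
Q=np.array([w('top',*f(c,8,(115,155)),0.034) for c in [(130,100),(440,190),(370,420),(65,325)]]);print('base',Q.round(4),Q.mean(0).round(4),[np.linalg.norm(Q[i]-Q[(i+1)%4]).round(4) for i in range(4)])
d=(Q[1]+Q[2]-Q[0]-Q[3])/2; print('hinge->free or reverse',np.degrees(np.arctan2(d[1],d[0])))
for c,z in [((350,315),.023+.012),]: print('crest',w('top',*f(c,5,(265,110)),.023).round(4))
print('can',w('top',*f((590,187),5,(265,110)),.067).round(4),'ring',w('top',*f((210,95),5,(265,110)),.02).round(4))
st()
```

```text
[[0.6955 0.1412 0.026 ]
 [0.6147 0.2792 0.026 ]
 [0.3725 0.1383 0.026 ]
 [0.453  0.0027 0.026 ]]
[np.float64(0.1599), np.float64(0.2802), np.float64(0.1577), np.float64(0.2793)] [0.5339 0.1404 0.026 ]
tray yaw [np.float64(0.5266743455686402), np.float64(0.5189096392686059)] [np.float64(0.529724149833569), np.float64(0.535372609266533)]
wheel [ 0.6435 -0.2638  0.02  ]
wheel [ 0.5147 -0.447   0.02  ]
wheel [ 0.4325 -0.3746  0.02  ]
drum [ 0.6433 -0.2632  0.05  ]
drum [ 0.515  -0.4483  0.05  ]
drum [ 0.4315 -0.3744  0.05  ]
case [[ 0.4682 -0.1136  0.076 ]
 [ 0.4392 -0.1461  0.076 ]
 [ 0.4039 -0.1165  0.076 ]
 [ 0.4316 -0.0834  0.076 ]] [ 0.4357 -0.1149  0.076 ] [np.float64(0.0436), np.float64(0.046), np.float64(0.0431), np.float64(0.0475)] [np.float64(48.181268117896025), np.float64(49.964914969377276), np.float64(50.08457163393811), np.float64(50.49556350773665)]
pipe [[ 0.7158 -0.0362  0.142 ]
 [ 0.7084 -0.065   0.142 ]
 [ 0.6782 -0.0584  0.142 ]
 [ 0.6877 -0.0303  0.142 ]] [ 0.6975 -0.0475  0.142 ] [np.float64(0.0298), np.float64(0.0308), np.float64(0.0297), np.float64(0.0288)] [np.f
[... 286 characters left out ...]
oat64(0.033), np.float64(0.0298), np.float64(0.0331)] [np.float64(50.10823194957658), np.float64(48.16947113712641), np.float64(50.23223147513849), np.float64(48.2497707303749)]
base [[0.5269 0.4065 0.034 ]
 [0.4938 0.2813 0.034 ]
 [0.4022 0.3047 0.034 ]
 [0.4367 0.4273 0.034 ]] [0.4649 0.3549 0.034 ] [np.float64(0.1295), np.float64(0.0945), np.float64(0.1274), np.float64(0.0926)]
hinge->free or reverse -105.27418786600262
crest [ 0.5255 -0.24    0.023 ]
can [ 0.6015 -0.3787  0.067 ] ring [ 0.6666 -0.1499  0.02  ]
t 0.1 tcp [0.1641 0.6028 0.2251] x [-0.    -0.001 -1.   ] y [-0.965  0.263  0.   ] z [ 0.263  0.965 -0.001] F [0.1 0.2 0.9] gap 0.0952 q [ 1.199  0.491  1.559  0.     1.092 -0.106]
```

Emit:
arm_command --pt "0 0 0 0.186 0.4" --pt "0 0 0 0.186 0.4" --pt "0 0 0 0.186 0.4" --pt "0 0 0 0.186 0.4" --pt "0 0 0 0.186 0.4" --pt "0 0 0 0.186 0.4" --pt "0 0 0 0.189 0.4" --newtons 25

```text
out of range: row 7 has 0.189, outside -0.188 to 0.188
```

Run:
```python
import cv2
im=cv2.imread('pics/side0.png')
a=im[100:180,200:350]; cv2.imwrite('pics/c4.png',cv2.resize(a,None,fx=5,fy=5,interpolation=2))
```

```text
(no output)
```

View pics/c4.png

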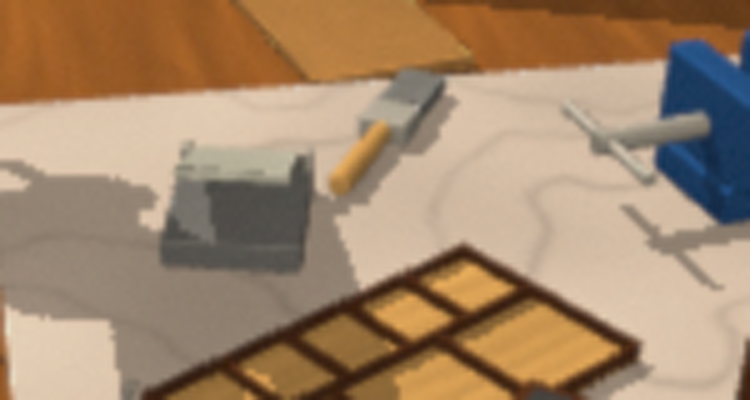

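The picture shows the open mouth of the counter facing the tray, so the plate's free edge is at the -y (world) end. Next: the first wheel.

Emit:
arm_command --pt "0 0 0 0.186 0.4" --pt "0 0 0 0.186 0.4" --pt "0 0 0 0.186 0.4" --pt "0 0 0 0.186 0.4" --pt "0 0 0 0.186 0.4" --pt "0 0 0 0.186 0.4" --pt "0 0 0 0.186 0.4" --pt "0 -5.1 2.8 0 0.4" --pt "0 -5.1 2.8 0 0.4" --pt "0 -5.1 2.8 0 0.4" --pt "0 -5.1 2.8 0 0.4" --pt "0 -5.1 2.8 0 0.4" --newtons 25

```text
t: 1.6
eef_pos: [0.3054, 0.3468, 0.2256]
ee_rot: [-0.001, 0.707, 0.001, 0.707]
ft_force: [0.8, 0.9, -0.2]
finger_gap: 0.0574
```

Run:
```python
from h import *
st()
```

```text
t 1.6 tcp [0.3054 0.3468 0.2256] x [ 0.  0. -1.] y [-0.003  1.     0.   ] z [1.    0.003 0.   ] F [ 0.8  0.9 -0.2] gap 0.0574 q [0.706 0.26  1.942 0.    0.94  0.702]
```

Emit:
arm_command --pt "0 -5.1 2.8 0 0.4" --pt "0 -5.1 2.8 0 0.4" --pt "0 -5.1 2.8 0 0.4" --pt "0 -5.1 2.8 0 0.4" --pt "0 -5.1 2.8 0 0.4" --pt "0 -5.1 2.8 0 0.4" --pt "0 -5.1 2.8 0 0.4" --pt "0 -5.1 2.8 0 0.4" --pt "0 -5.1 2.8 0 0.4" --pt "0 -5.1 2.8 0 0.4" --pt "0 -5.1 2.9 0 0.4" --pt "0 -5.0 2.9 0 0.4"

```text
t: 3.1
eef_pos: [0.6453, -0.2633, 0.2252]
ee_rot: [-0.001, 0.707, 0.001, 0.707]
ft_force: [0.3, 0.3, -0.6]
finger_gap: 0.0569
```

Run:
```python
from h import *
st(); snap('side','s1')
```

```text
t 3.1 tcp [ 0.6453 -0.2633  0.2252] x [-0.  0. -1.] y [-0.003  1.     0.   ] z [ 1.     0.003 -0.   ] F [ 0.3  0.3 -0.6] gap 0.0569 q [-0.482  0.597  1.362  0.     1.182 -0.485]
```

View pics/s1.png

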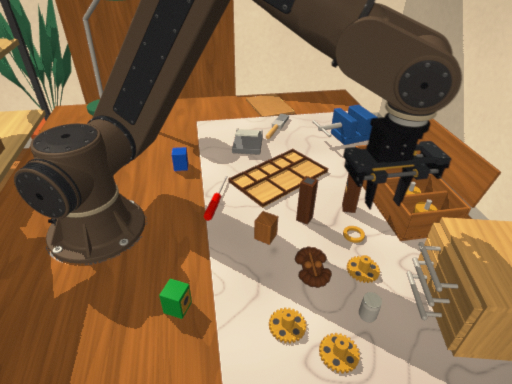

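Run:
```python
from h import *
for p,z in [((351,105),.012),((351,105),.06),((361,103),.05),((404,117),.05),((365,118),.1),((405,97),.012),((372,35),.2)]: print('top',p,z,w('top',*p,z).round(3))
for p,z in [((413,285),.03),((430,330),.03),((460,355),.012),((413,240),.1),((412,285),.05)]: print('side',p,z,w('side',*p,z).round(3))
```

```text
top (351, 105) 0.012 [ 0.75  -0.293  0.012]
top (351, 105) 0.06 [ 0.734 -0.283  0.06 ]
top (361, 103) 0.05 [ 0.744 -0.317  0.05 ]
top (404, 117) 0.05 [ 0.702 -0.45   0.05 ]
top (365, 118) 0.1 [ 0.682 -0.317  0.1  ]
top (405, 97) 0.012 [ 0.78  -0.467  0.012]
top (372, 35) 0.2 [ 0.893 -0.312  0.2  ]
side (413, 285) 0.03 [ 0.73  -0.336  0.03 ]
side (430, 330) 0.03 [ 0.706 -0.442  0.03 ]
side (460, 355) 0.012 [ 0.746 -0.49   0.012]
side (413, 240) 0.1 [ 0.747 -0.268  0.1  ]
side (412, 285) 0.05 [ 0.714 -0.349  0.05 ]
```

Emit:
arm_command --pt "0 0 -0.18 -0.188 0.4" --pt "0 0 0 -0.188 0.4" --pt "0 0 0 -0.188 0.4" --pt "3.0 0 0 -0.188 0.4" --pt "5 0 0 0 0.4" --pt "5 0 0 0 0.4" --pt "3.9 0 0 0 0.4" --pt "2.0 0 0 0 0.4" --pt "0 0 0 0 0.4" --pt "0 0 0 0 1" --pt "0 0 0 0 1" --pt "0 0 0 0 1"

```text
t: 4.65
eef_pos: [0.6433, -0.2616, 0.0377]
ee_rot: [-0.26, 0.657, 0.26, 0.658]
ft_force: [0.0, -0.3, 0.0]
finger_gap: 0.0326
```

Run:
```python
from h import *
st()
```

```text
t 4.65 tcp [ 0.6433 -0.2616  0.0377] x [ 0.001 -0.001 -1.   ] y [-0.684  0.73  -0.001] z [0.73  0.684 0.001] F [ 0.  -0.3  0. ] gap 0.0326 q [-0.481  0.792  1.523  0.     0.825 -1.234]
```

Emit:
arm_command --pt "0 0 0 0 1" --pt "0 0 0 0 1" --pt "-1.0 0 0 0 1" --pt "-4 0 0 0 1" --pt "-6 0 0 0 1" --pt "-6 0 0 0 1" --pt "-3 0 0 0 1"

```text
t: 5.52
eef_pos: [0.6433, -0.2617, 0.2408]
ee_rot: [-0.261, 0.657, 0.259, 0.659]
ft_force: [-0.5, 0.1, -2.8]
finger_gap: 0.0257
```

Run:
```python
from h import *
st()
```

```text
t 5.53 tcp [ 0.6433 -0.2617  0.2408] x [ 0.004 -0.002 -1.   ] y [-0.684  0.73  -0.004] z [0.73  0.684 0.001] F [-0.5  0.1 -2.8] gap 0.0257 q [-0.481  0.579  1.354  0.     1.204 -1.234]
```

Emit:
arm_command --pt "0 3.9 3.5 0 1" --pt "0 3.9 3.5 0 1" --pt "0 3.9 3.5 0 1" --pt "0 4 3.5 0 1" --pt "0 4 3.5 0 1" --pt "0 4 3.5 0 1" --pt "0 3.9 3.5 0 1" --pt "0 3.9 3.44 0 1" --pt "5 0 0 0 1" --pt "5 0 0 0 1" --pt "5 0 0 0 1" --pt "0 0 0 0 1"

```text
t: 7.02
eef_pos: [0.6296, 0.1591, 0.0838]
ee_rot: [-0.259, 0.66, 0.261, 0.655]
ft_force: [0.7, 0.7, -1.9]
finger_gap: 0.0258
```

Run:
```python
from h import *
st(); snap('side','s2',(200,100,400,250),4);snap('top','t2',(130,90,330,240),4)
```

```text
t 7.03 tcp [0.6296 0.1591 0.0838] x [-0.007 -0.001 -1.   ] y [-0.684  0.73   0.004] z [ 0.73   0.684 -0.005] F [ 0.7  0.7 -1.9] gap 0.0258 q [ 0.146  0.684  1.619  0.     0.845 -0.607]
```

View pics/s2.png

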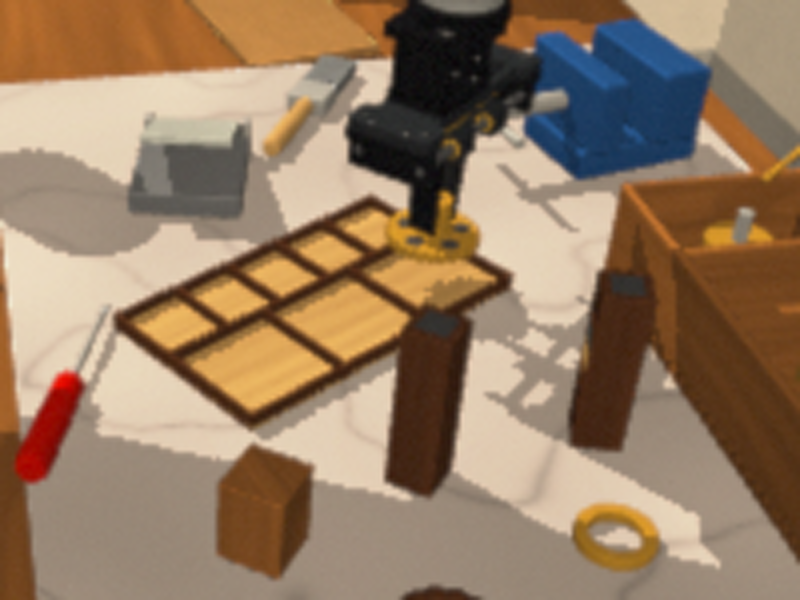

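View pics/t2.png

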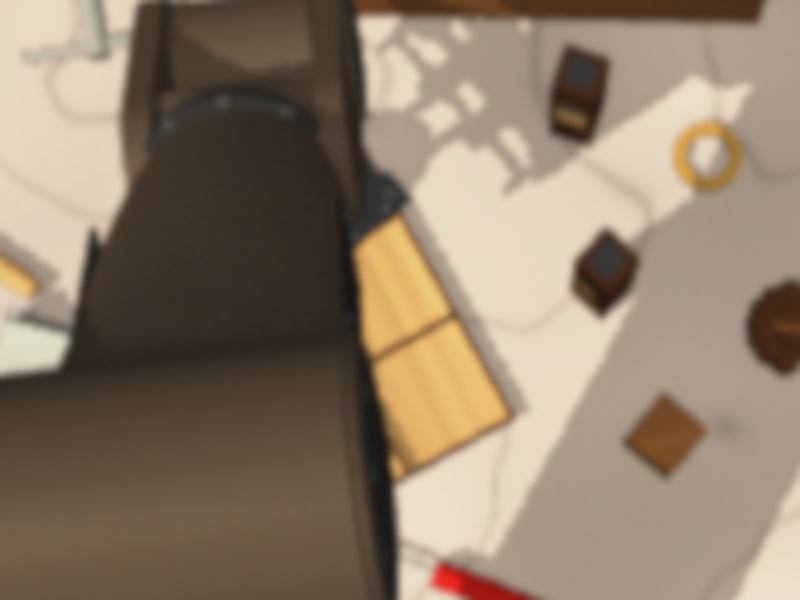

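Run:
```python
from h import *
def f(c,k,o): return ((c[0]+.5)/k-.5+o[0],(c[1]+.5)/k-.5+o[1])
C=np.array([w('side',*f(c,4,(200,100)),0.026) for c in [(510,280),(372,198),(116,320),(255,425)]])
print(C.round(4),C.mean(0)); st()
```

```text
[[ 0.6954  0.1371  0.026 ]
 [ 0.6173  0.28    0.026 ]
 [ 0.3729  0.1324  0.026 ]
 [ 0.4552 -0.0094  0.026 ]] [0.5351867  0.13503024 0.026     ]
t 7.12 tcp [0.632  0.1595 0.0881] x [ 0.001  0.    -1.   ] y [-0.684  0.73  -0.   ] z [0.73  0.684 0.001] F [ 0.3 -0.2 -1.3] gap 0.0255 q [ 0.146  0.679  1.615  0.     0.847 -0.607]
```

Emit:
arm_command --pt "2 -0.1 -0.1 0 1" --pt "2 0 0 0 1" --pt "0.5 0 0 0 1" --pt "0 0 0 0 1" --pt "0 0 0 0 1"

```text
t: 7.75
eef_pos: [0.6317, 0.1581, 0.0424]
ee_rot: [-0.26, 0.657, 0.26, 0.658]
ft_force: [-1.0, -0.4, -1.7]
finger_gap: 0.0256
```

Run:
```python
from h import *
st()
```

```text
t 7.75 tcp [0.6317 0.1581 0.0424] x [ 0.001  0.    -1.   ] y [-0.684  0.73  -0.001] z [0.73  0.684 0.001] F [-1.  -0.4 -1.7] gap 0.0256 q [ 0.144  0.739  1.641  0.     0.76  -0.609]
```

Emit:
arm_command --pt "0.05 0 0 0 0.4" --pt "0 0 0 0 0.4" --pt "0 0 0 0 0.4" --pt "-3 0 0 0 0.4" --pt "-5 0 0 0 0.4" --pt "-5 0 0 0 0.4" --pt "-5 0 0 0 0.4" --pt "-1 -2.5 -5.1 0 0.4" --pt "0 -2.5 -5.1 0 0.4" --pt "0 -2.5 -5.1 0 0.4" --pt "0 -2.5 -5.1 0 0.4" --pt "0 -2.5 -5.1 0 0.4"

```text
t: 9.25
eef_pos: [0.53, -0.1091, 0.2314]
ee_rot: [-0.26, 0.657, 0.26, 0.658]
ft_force: [0.3, -0.5, 1.0]
finger_gap: 0.0574
```

Emit:
arm_command --pt "0 -2.5 -5.1 0 0.4" --pt "0 -2.5 -5.1 0 0.4" --pt "0 -2.6 -5.1 0 0.4" --pt "0 -2.6 -5.1 0 0.4" --pt "0 -2.6 -5.1 0 0.4" --pt "0 0 0 0 0.4"

```text
t: 10.0
eef_pos: [0.4308, -0.3784, 0.2308]
ee_rot: [-0.259, 0.658, 0.259, 0.658]
ft_force: [-0.5, 0.2, 0.0]
finger_gap: 0.0568
```

Run:
```python
from h import *
st(); snap('side','s3');snap('top','t3')
```

```text
t 10.0 tcp [ 0.4308 -0.3784  0.2308] x [-0. -0. -1.] y [-0.681  0.732 -0.   ] z [ 0.732  0.681 -0.   ] F [-0.5  0.2  0. ] gap 0.0568 q [-0.836  0.412  1.682 -0.     1.047 -1.585]
```

View pics/s3.png

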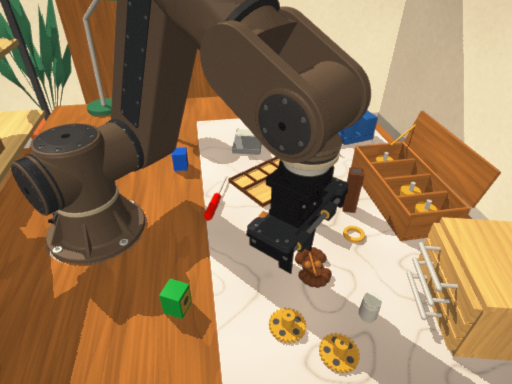

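View pics/t3.png

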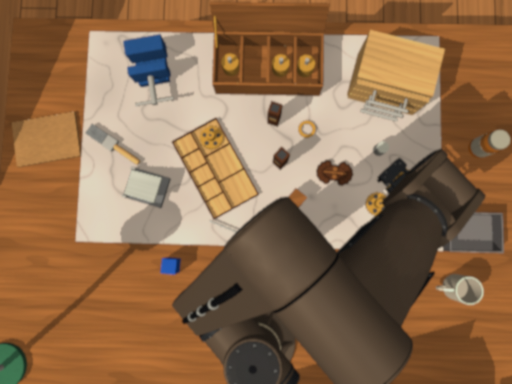

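Emit:
arm_command --pt "5 0.2 0.35 0 0.4" --pt "5 0 0 0 0.4" --pt "5 0 0 0 0.4" --pt "3 0 0 0 0.4" --pt "1.3 0 0 0 0.4" --pt "0 0 0 0 1" --pt "0 0 0 0 1" --pt "0 0 0 0 1" --pt "0 0 0 0 1" --pt "0 0 0 0 1"

```text
t: 11.35
eef_pos: [0.4336, -0.3719, 0.039]
ee_rot: [-0.26, 0.657, 0.259, 0.658]
ft_force: [-0.8, 0.5, 8.1]
finger_gap: 0.0258
```

Emit:
arm_command --pt "-1 0 0 0 1" --pt "-4 0 0 0 1" --pt "-6 0 0 0 1" --pt "-6 0 0 0 1" --pt "-3 0 0 0 1"

```text
t: 11.98
eef_pos: [0.4336, -0.3717, 0.242]
ee_rot: [-0.261, 0.657, 0.259, 0.658]
ft_force: [0.9, 0.0, -3.0]
finger_gap: 0.0253
```

Run:
```python
from h import *
st();
```

```text
t 11.97 tcp [ 0.4336 -0.3717  0.242 ] x [ 0.003 -0.003 -1.   ] y [-0.684  0.73  -0.004] z [0.73  0.684 0.   ] F [ 0.9  0.  -3. ] gap 0.0253 q [-0.824  0.396  1.676  0.     1.066 -1.577]
```

Emit:
arm_command --pt "0 3.7 4 0 1" --pt "0 3.7 4 0 1" --pt "0 3.7 4 0 1" --pt "0 3.7 4.1 0 1" --pt "0 3.7 4.1 0 1" --pt "0 3.6 4.1 0 1" --pt "0 3.6 4.1 0 1" --pt "0 3.6 4 0 1" --pt "5 0 0 0 1" --pt "5 0 0 0 1" --pt "5 0 0 0 1" --pt "0 0 0 0 1"

```text
t: 13.48
eef_pos: [0.4679, 0.0639, 0.0863]
ee_rot: [-0.259, 0.66, 0.261, 0.656]
ft_force: [0.2, -0.4, -0.9]
finger_gap: 0.0254
```

Run:
```python
from h import *
snap('side','s4',(200,100,400,250),4); st()
```

```text
t 13.53 tcp [0.4691 0.0638 0.0882] x [-0.003  0.    -1.   ] y [-0.684  0.73   0.002] z [ 0.73   0.684 -0.002] F [ 1.2  0.8 -1.5] gap 0.0254 q [-0.004  0.49   2.06   0.     0.594 -0.758]
```

View pics/s4.png

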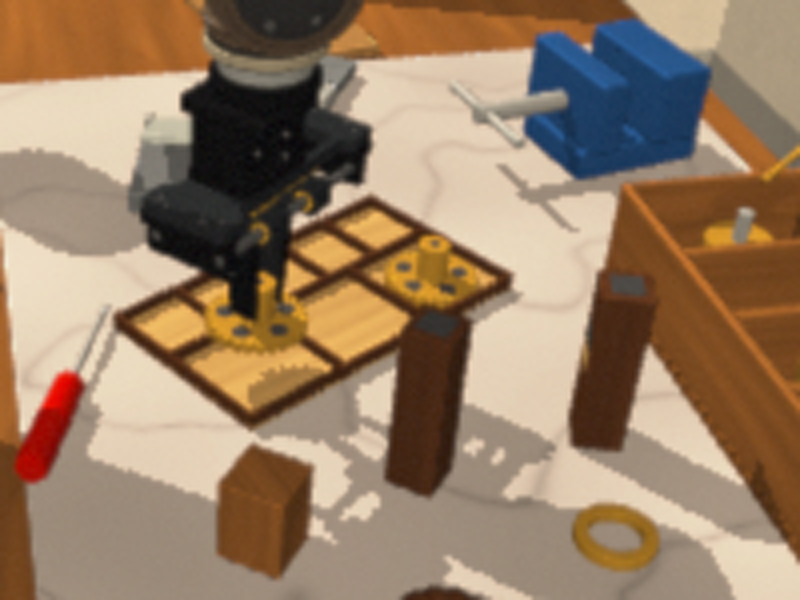

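Emit:
arm_command --pt "2 0 0 0 1" --pt "2 0 0 0 1" --pt "0.7 0 0 0 1" --pt "0 0 0 0 1" --pt "0 0 0 0 0.4" --pt "0 0 0 0 0.4" --pt "0 0 0 0 0.4" --pt "-3 0 0 0 0.4" --pt "-5 0 0 0 0.4" --pt "-5 0 0 0 0.4" --pt "-5 0 0 0 0.4" --pt "-1 0 0 0 0.4"

```text
t: 15.02
eef_pos: [0.4702, 0.0639, 0.2341]
ee_rot: [-0.261, 0.656, 0.259, 0.659]
ft_force: [0.8, -0.1, -1.4]
finger_gap: 0.057
```

Emit:
arm_command --pt "0 -4.5 -3.5 0 0.4" --pt "0 -4.5 -3.5 0 0.4" --pt "0 -4.5 -3.5 0 0.4" --pt "0 -4.5 -3.5 0 0.4" --pt "0 -4.5 -3.5 0 0.4" --pt "0 -4.5 -3.5 0 0.4" --pt "0 -4.5 -3.5 0 0.4" --pt "0 -4.5 -3.5 0 0.4" --pt "0 -4.4 -3.7 0 0.4" --pt "0 0 0 0 0.4"

```text
t: 16.27
eef_pos: [0.5135, -0.4509, 0.2286]
ee_rot: [-0.258, 0.658, 0.26, 0.658]
ft_force: [-0.5, 1.1, -0.4]
finger_gap: 0.0571
```

Run:
```python
from h import *
snap('side','s5'); st(); snap('top','t5',(150,80,430,230),2)
```

```text
t 16.32 tcp [ 0.5137 -0.4488  0.2289] x [-0.002  0.002 -1.   ] y [-0.682  0.731  0.003] z [0.731 0.682 0.   ] F [ 0.3  0.6 -0.2] gap 0.0569 q [-0.815  0.573  1.399  0.     1.173 -1.566]
```

View pics/s5.png

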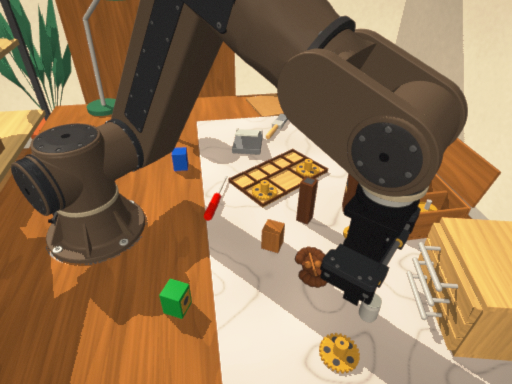

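View pics/t5.png

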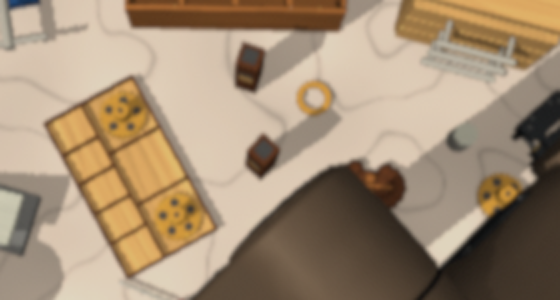

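Emit:
arm_command --pt "5 0 0.1 0 0.4" --pt "5 0 0 0 0.4" --pt "5 0 0 0 0.4" --pt "3 0 0 0 0.4" --pt "1.1 0 0 0 0.4" --pt "0 0 0 0 1" --pt "0 0 0 0 1" --pt "0 0 0 0 1" --pt "0 0 0 0 1" --pt "0 0 0 0 1"

```text
t: 17.62
eef_pos: [0.5154, -0.4472, 0.041]
ee_rot: [-0.26, 0.657, 0.26, 0.658]
ft_force: [-1.8, 1.4, 7.5]
finger_gap: 0.0251
```

Emit:
arm_command --pt "-1 0 0 0 1" --pt "-4 0 0 0 1" --pt "-6 0 0 0 1" --pt "-6 0 0 0 1" --pt "-2 0 0 0 1" --pt "0 0 0 0 1"

```text
t: 18.38
eef_pos: [0.5154, -0.4472, 0.232]
ee_rot: [-0.261, 0.657, 0.259, 0.658]
ft_force: [-0.1, 0.5, -2.6]
finger_gap: 0.0253
```

Run:
```python
from h import *
st();
```

```text
t 18.38 tcp [ 0.5154 -0.4472  0.232 ] x [ 0.002 -0.002 -1.   ] y [-0.684  0.73  -0.003] z [0.73  0.684 0.   ] F [-0.1  0.5 -2.6] gap 0.0253 q [-0.811  0.568  1.399  0.     1.172 -1.564]
```

Emit:
arm_command --pt "0 3.8 4.1 0 1" --pt "0 3.8 4.1 0 1" --pt "0 3.8 4.1 0 1" --pt "0 3.8 4.1 0 1" --pt "0 3.8 4.1 0 1" --pt "0 3.8 4.1 0 1" --pt "0 3.8 4.1 0 1" --pt "0 3.9 4 0 1" --pt "0 3.9 4 0 1" --pt "0 3.9 4.05 0 1" --pt "5 0 0 0 1" --pt "5 0 0 0 1"

```text
t: 19.88
eef_pos: [0.5497, 0.112, 0.1278]
ee_rot: [-0.26, 0.658, 0.261, 0.657]
ft_force: [0.2, 0.2, -2.5]
finger_gap: 0.0257
```

Emit:
arm_command --pt "4 0 0 0 1" --pt "2 0 0 0 1" --pt "0 0 0 0 1"

```text
t: 20.25
eef_pos: [0.5491, 0.1109, 0.0677]
ee_rot: [-0.259, 0.659, 0.261, 0.656]
ft_force: [0.3, -0.5, -1.2]
finger_gap: 0.0253
```

Run:
```python
from h import *
snap('side','s6',(200,100,400,250),4); st()
```

```text
t 20.3 tcp [0.5499 0.111  0.0691] x [-0.003 -0.    -1.   ] y [-0.684  0.73   0.002] z [ 0.73   0.684 -0.002] F [ 0.2  0.1 -0.4] gap 0.0261 q [ 0.081  0.608  1.86   0.     0.676 -0.672]
```

View pics/s6.png

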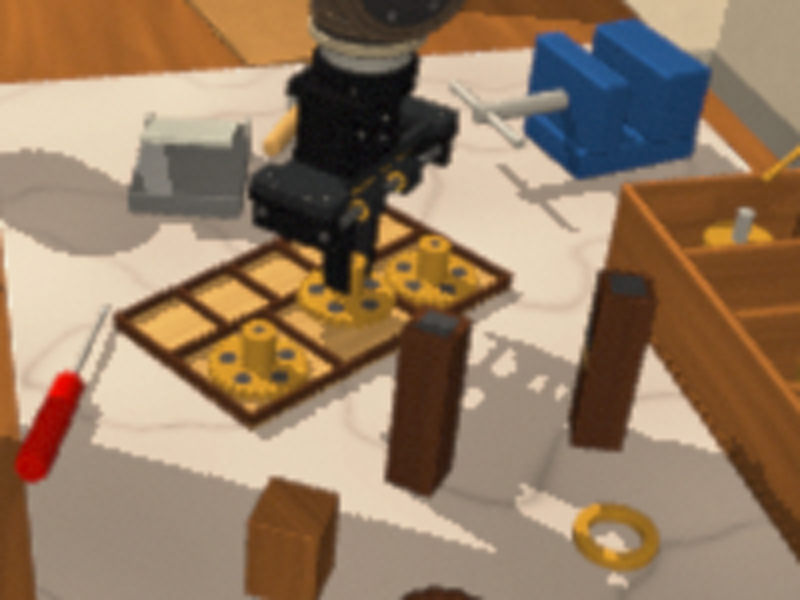

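Emit:
arm_command --pt "2 0 0 0 1" --pt "0.6 0 0 0 1" --pt "0 0 0 0 1" --pt "0 0 0 0 0.4" --pt "0 0 0 0 0.4" --pt "0 0 0 0 0.4" --pt "-3 0 0 0 0.4" --pt "-5 0 0 0 0.4" --pt "-5 0 0 0 0.4" --pt "-5 0 0 0 0.4" --pt "0 0 0 0 0.1" --pt "0 0 0 0 0.1"

```text
t: 21.8
eef_pos: [0.5502, 0.111, 0.2236]
ee_rot: [-0.26, 0.658, 0.26, 0.657]
ft_force: [-0.1, -0.2, -0.3]
finger_gap: 0.0718
```

Run:
```python
from h import *
snap('top','t7',(240,120,340,240),5); snap('side','s7',(200,100,400,250),4);st()
```

```text
t 21.9 tcp [0.5501 0.111  0.2228] x [-0.002 -0.    -1.   ] y [-0.684  0.73   0.001] z [ 0.73   0.684 -0.002] F [ 0.1  0.1 -0.6] gap 0.0797 q [ 0.081  0.404  1.72   0.     1.02  -0.672]
```

View pics/t7.png

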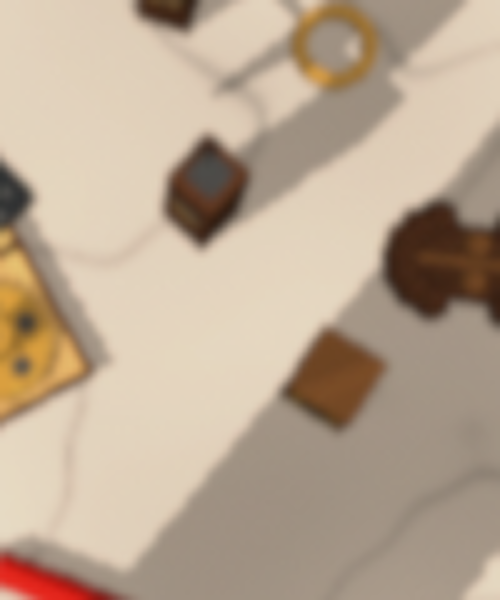

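View pics/s7.png

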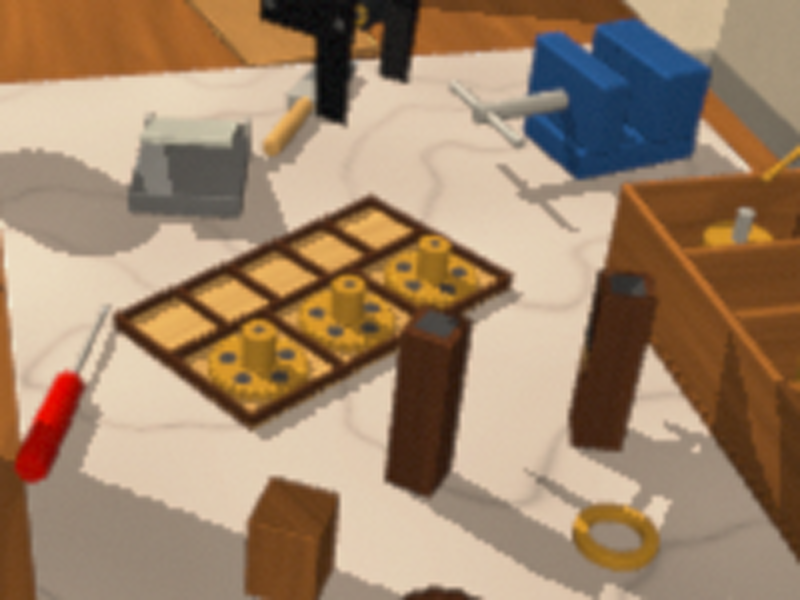

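Run:
```python
from h import *
def f(c,k,o): return ((c[0]+.5)/k-.5+o[0],(c[1]+.5)/k-.5+o[1])
F=lambda c:f(c,5,(240,120))
c=w('top',*F((337,378)),.076); a=w('top',*F((328,328)),.076); b=w('top',*F((387,367)),.076); d=w('top',*F((342,428)),.076); e=w('top',*F((287,386)),.076)
for p,q in((a,b),(e,d),(e,a),(d,b)): print(np.degrees(np.arctan2(*(q-p)[[1,0]]))%90, np.linalg.norm(p-q))
print(c,(a+b+d+e)/4)
# side: top corners in s7
S=[w('side',*f(q,4,(200,100)),.076) for q in [(273,477),(338,492),(322,532),(250,518)]]
print(np.round(S,4),np.mean(S,0))
# reproject bottom corners of the case hypotheses
```

```text
57.47775290929273 0.04262586599767751
53.679257895521914 0.04161940851452524
55.97254304725847 0.04331906577186454
54.69883501220323 0.046115537680745465
[ 0.44652968 -0.14837682  0.076     ] [ 0.44700712 -0.14776091  0.076     ]
[[ 0.4438 -0.1191  0.076 ]
 [ 0.4807 -0.1391  0.076 ]
 [ 0.4628 -0.1717  0.076 ]
 [ 0.4226 -0.1529  0.076 ]] [ 0.45248136 -0.14570501  0.076     ]
```

Emit:
arm_command --pt "0 0 0 0.169 0.2" --pt "0 0 0 0.169 0.2" --pt "0 0 0 0.169 0.2" --pt "0 0 0 0.169 0.2" --pt "0 0 0 0.169 0.2" --pt "0 0 0 0.169 0.2" --pt "0 0 0 0.169 0.2" --pt "0 0 0 0.169 0.2" --pt "0 -5.4 1.2 0 0.2" --pt "0 -5.4 1.2 0 0.2" --pt "0 -5.4 1.2 0 0.2" --pt "0 -5.4 1.2 0 0.2"

```text
t: 23.4
eef_pos: [0.4673, -0.0957, 0.223]
ee_rot: [0.209, 0.676, -0.208, 0.675]
ft_force: [1.2, -1.2, 0.5]
finger_gap: 0.0759
```

Emit:
arm_command --pt "0 -5.5 1.3 0 0.2" --pt "5 0 0 0 0.2" --pt "5 0 0 0 0.2" --pt "0 0 0 0 0.2"

```text
t: 23.9
eef_pos: [0.4464, -0.1465, 0.1212]
ee_rot: [0.209, 0.678, -0.208, 0.673]
ft_force: [-0.1, 0.3, 0.8]
finger_gap: 0.0763
```

Run:
```python
from h import *
snap('side','s8',(200,150,360,270),5);st()
```

```text
t 23.95 tcp [ 0.4476 -0.1469  0.1232] x [-0.004  0.002 -1.   ] y [ 0.564  0.826 -0.001] z [ 0.826 -0.564 -0.004] F [ 0.2 -0.7  0.4] gap 0.0761 q [-0.457  0.427  2.036  0.     0.684  0.142]
```

View pics/s8.png

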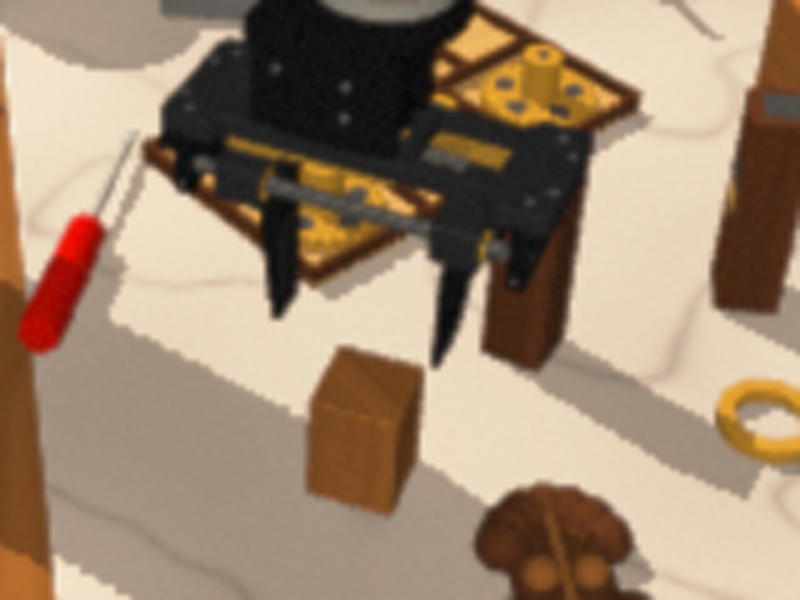

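Emit:
arm_command --pt "3 0 0 0 0.2" --pt "3 0 0 0 0.2" --pt "0.9 0 0 0 0.2" --pt "0 0 0 0 1" --pt "0 0 0 0 1" --pt "0 0 0 0 1" --pt "0 0 0 0 1" --pt "-1 0 0 0 1" --pt "-5 0 0 0 1" --pt "-6 0 0 0 1" --pt "-5 0 0 0 1" --pt "0 0 0 0 1"

```text
t: 25.45
eef_pos: [0.449, -0.1475, 0.2288]
ee_rot: [0.208, 0.673, -0.209, 0.678]
ft_force: [0.4, -0.6, -2.7]
finger_gap: 0.0463
```

Run:
```python
from h import *
snap('side','s9',(200,100,400,250),4);st()
```

```text
t 25.5 tcp [ 0.4482 -0.1471  0.2265] x [ 0.003 -0.001 -1.   ] y [0.564 0.826 0.001] z [ 0.826 -0.564  0.003] F [ 0.6  0.1 -1. ] gap 0.0462 q [-0.457  0.272  1.921  0.     0.946  0.142]
```

View pics/s9.png

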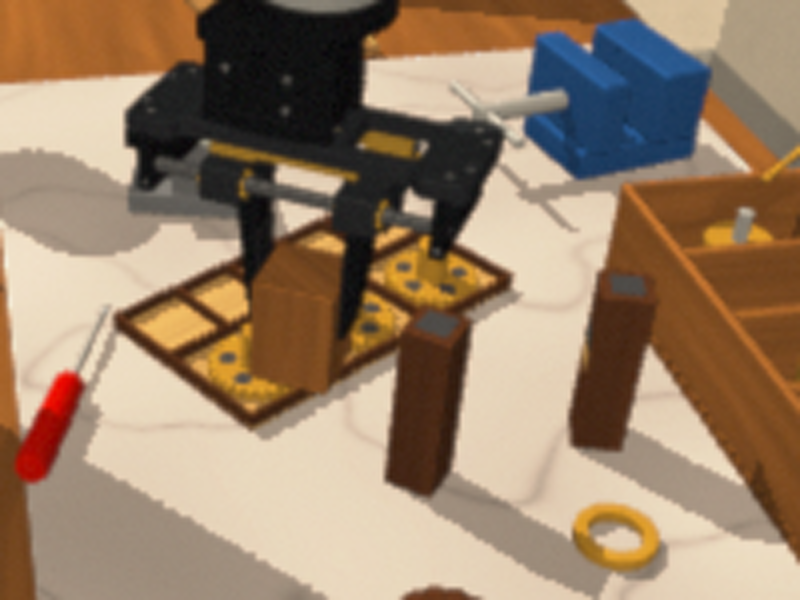

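Emit:
arm_command --pt "0 5.8 -1.2 0 1" --pt "0 5.8 -1.2 0 1" --pt "0 5.8 -1.2 0 1" --pt "0 5.8 -1.2 0 1" --pt "0 5.8 -1.2 0 1" --pt "0 5.8 -1.2 0 1" --pt "0 5.7 -1.3 0 1" --pt "0 0 0 0.148 1" --pt "0 0 0 0.148 1" --pt "0 0 0 0.148 1" --pt "5 0 0 0 1" --pt "0 0 0 0 1"

```text
t: 27.0
eef_pos: [0.6041, 0.2346, 0.1705]
ee_rot: [0.35, 0.615, -0.355, 0.611]
ft_force: [0.4, -0.2, -0.3]
finger_gap: 0.0462
```

Run:
```python
from h import *
snap('side','s10',(200,100,360,220),5);st()
```

```text
t 27.05 tcp [0.6054 0.235  0.1731] x [-0.005 -0.001 -1.   ] y [ 0.864  0.504 -0.005] z [ 0.504 -0.864 -0.001] F [ 0.1  0.8 -0.9] gap 0.0466 q [0.269 0.579 1.548 0.    1.019 1.311]
```

View pics/s10.png

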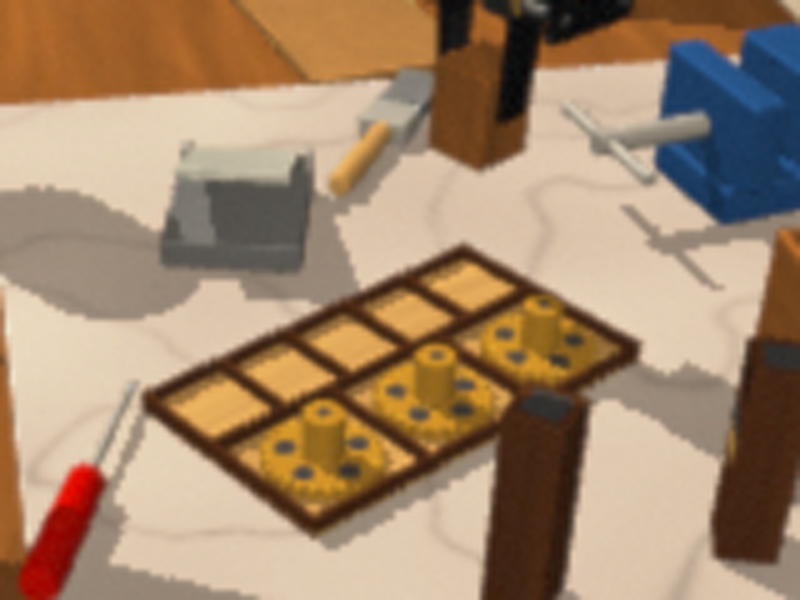

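Run:
```python
from h import *
import sys
cx,cy,a=.5345,.139,.5275
X=np.array([np.cos(a),np.sin(a)]);Y=np.array([-X[1],X[0]])
def W(x,y,z): return [*(np.array([cx,cy])+x/1000*X+y/1000*Y),z]
segs=[]
bays=[(x,-33,45,45) for x in(-94,0,94)]+[(x,47,28,31) for x in(-111,111)]+[(x,47,25,31) for x in(-54,0,54)]
for n,img,crop,k in(('side','s10_raw',(200,100,360,220),5),('top','t5_raw',(150,80,310,230),5)):
    im=cv2.imread(f'pics/{img}.png')[crop[1]:crop[3],crop[0]:crop[2]]; im=cv2.resize(im,None,fx=k,fy=k,interpolation=2)
    for x,y,hx,hy in bays:
        pts=[((pix(n,W(x+s*hx,y+t*hy,.026))+.5-[crop[0],crop[1]])*k) for s,t in((1,1),(1,-1),(-1,-1),(-1,1))]
        cv2.polylines(im,[np.int32(pts)],True,(0,0,255),1)
    cv2.imwrite(f'pics/o_{n}.png',im)
```

```text
(no output)
```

View pics/o_side.png

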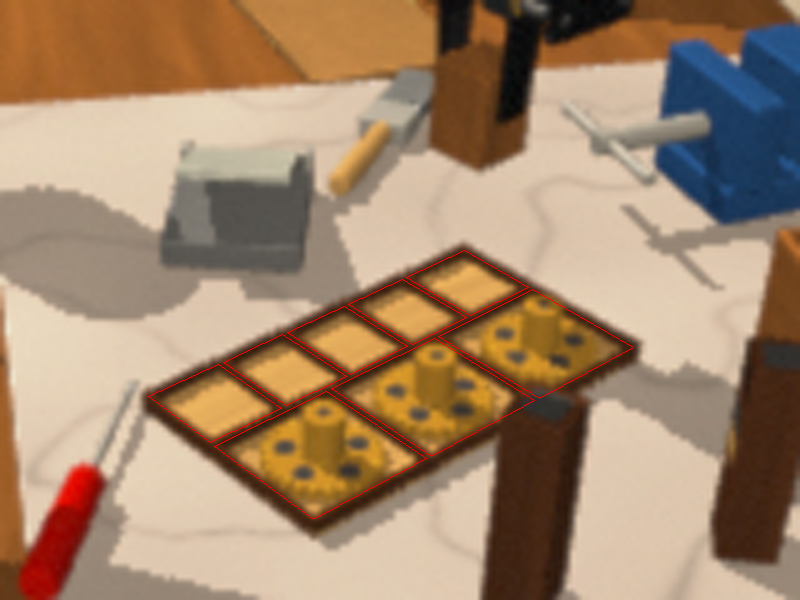

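View pics/o_top.png

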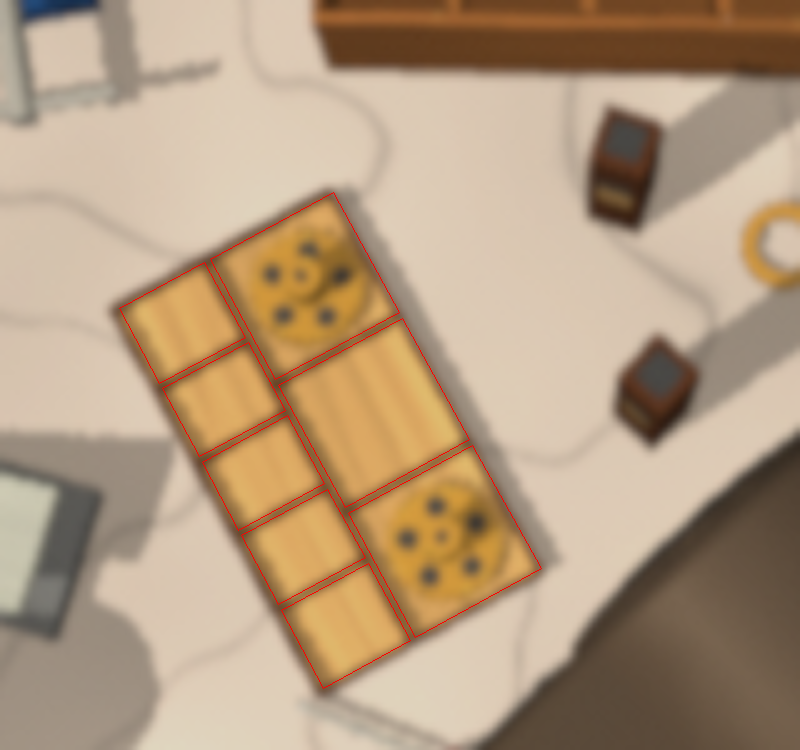

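Emit:
arm_command --pt "4 0 0 0 1" --pt "4 0 0 0 1" --pt "2 0 0 0 1" --pt "0 0 0 0 1" --pt "0 0 0 0 1"

```text
t: 27.68
eef_pos: [0.6072, 0.2355, 0.0768]
ee_rot: [0.353, 0.613, -0.352, 0.614]
ft_force: [0.6, -0.2, -2.3]
finger_gap: 0.0467
```

Run:
```python
from h import *
snap('side','s11',(240,100,360,190),6);st()
```

```text
t 27.73 tcp [0.6072 0.2355 0.0769] x [ 0.002  0.001 -1.   ] y [0.864 0.504 0.002] z [ 0.504 -0.864  0.001] F [ 0.6 -0.6 -1.6] gap 0.0464 q [0.269 0.692 1.624 0.    0.822 1.312]
```

View pics/s11.png

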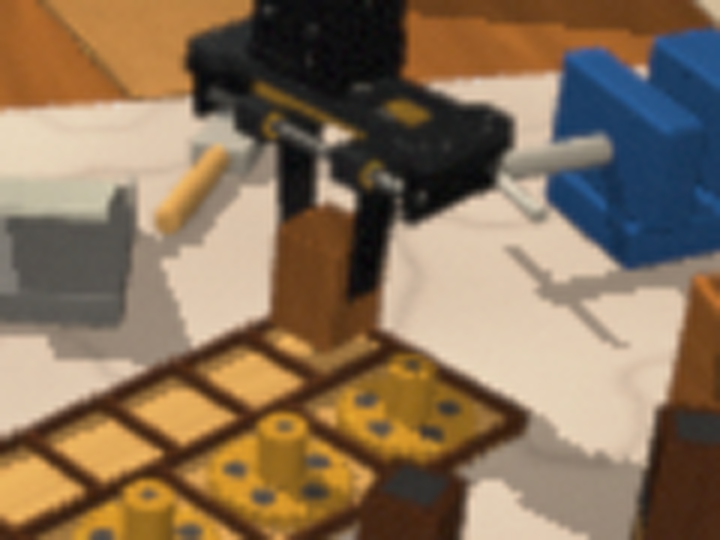

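Emit:
arm_command --pt "1 0 0 0 1" --pt "0.6 0 0 0 1" --pt "0 0 0 0 1" --pt "0 0 0 0 1"

```text
t: 28.22
eef_pos: [0.6065, 0.2353, 0.0591]
ee_rot: [0.352, 0.613, -0.352, 0.613]
ft_force: [0.8, -0.4, -0.2]
finger_gap: 0.046
```

Run:
```python
from h import *
snap('side','s12',(240,100,360,190),6);st()
```

```text
t 28.27 tcp [0.6064 0.2354 0.0591] x [ 0.  0. -1.] y [0.864 0.504 0.   ] z [ 0.504 -0.864 -0.   ] F [ 1.5  0.7 -0.3] gap 0.0457 q [0.269 0.716 1.635 0.    0.791 1.312]
```

View pics/s12.png

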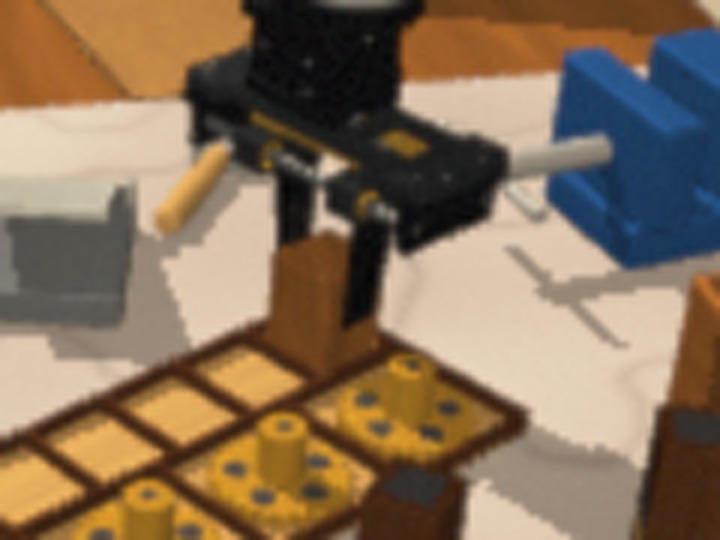

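Emit:
arm_command --pt "0.05 0 0 0 1" --pt "0 0 0 0 0.35" --pt "0 0 0 0 0.35" --pt "0 0 0 0 0.35" --pt "-3 0 0 0 0.35" --pt "-6 0 0 0 0.35" --pt "-6 0 0 0 0.35" --pt "-4 0 0 -0.164 0.35" --pt "0 0 0 -0.164 0.35" --pt "0 -4.3 2.7 0 0.35" --pt "0 -4.3 2.7 0 0.35"

```text
t: 29.65
eef_pos: [0.5903, 0.1341, 0.2484]
ee_rot: [0.247, 0.663, -0.247, 0.663]
ft_force: [1.3, -0.3, 0.2]
finger_gap: 0.0616
```

Run:
```python
from h import *
snap('side','s13',(200,100,400,250),4);st(); snap('top','t13',(250,90,320,180),7)
```

```text
t 29.7 tcp [0.5895 0.1292 0.2486] x [-0.001 -0.002 -1.   ] y [ 0.657  0.754 -0.002] z [ 0.754 -0.657  0.   ] F [ 2.9 -2.4  2.1] gap 0.0622 q [ 0.107  0.439  1.584 -0.002  1.119  0.824]
```

View pics/s13.png

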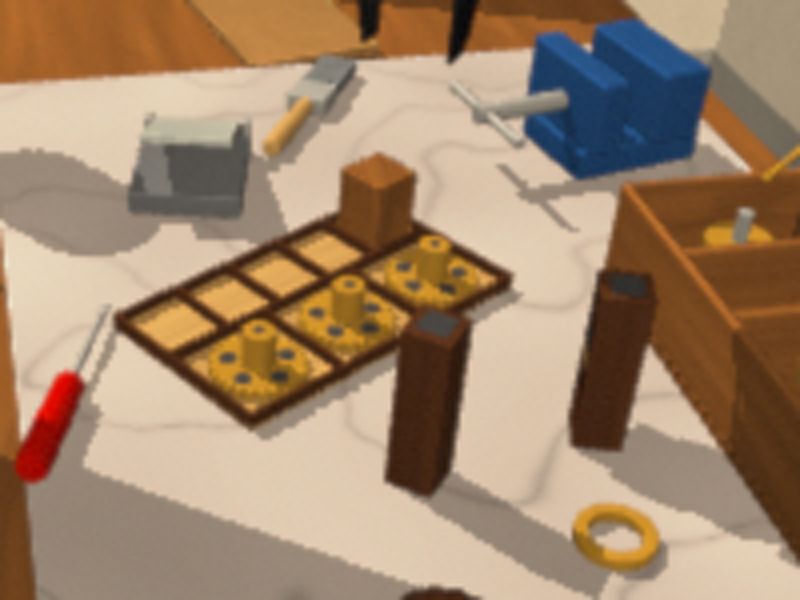

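View pics/t13.png

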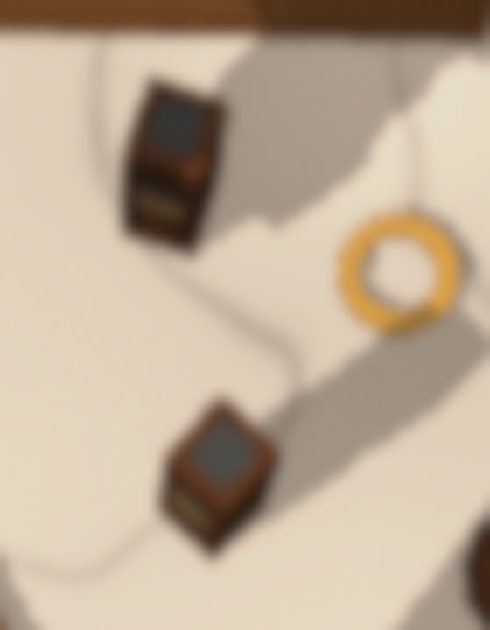

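Run:
```python
from h import *
def f(c,k,o): return ((c[0]+.5)/k-.5+o[0],(c[1]+.5)/k-.5+o[1])
F=lambda c,z=.142:w('top',*f(c,7,(250,90)),z)
for cs,p in(([(222,397),(277,453),(215,505),(166,458)],(222,452)),([(152,78),(227,102),(210,172),(140,152)],(177,124))):
    Q=np.array([F(c) for c in cs]); print(Q.mean(0).round(4),'patch',F(p).round(4),[np.linalg.norm(Q[i]-Q[(i+1)%4]).round(4) for i in range(4)],[np.degrees(np.arctan2(*(Q[(i+1)%4]-Q[i])[[1,0]])).round(1)%90 for i in range(4)])
G=lambda c,z=.142:w('side',*f(c,4,(200,100)),z)
print('side',G((437,324)).round(4),G((631,287)).round(4))
```

```text
[ 0.5573 -0.0649  0.142 ] patch [ 0.5578 -0.0657  0.142 ] [np.float64(0.0327), np.float64(0.0336), np.float64(0.0282), np.float64(0.0346)] [np.float64(45.19999999999999), np.float64(41.599999999999994), np.float64(47.0), np.float64(49.1)]
[ 0.6958 -0.0463  0.142 ] patch [ 0.6966 -0.0441  0.142 ] [np.float64(0.0331), np.float64(0.0308), np.float64(0.0305), np.float64(0.0322)] [np.float64(72.9), np.float64(77.80000000000001), np.float64(74.8), np.float64(82.3)]
side [ 0.5597 -0.0649  0.142 ] [ 0.6997 -0.045   0.142 ]
```

Emit:
arm_command --pt "0 -4.2 2.6 0 0.3" --pt "0 -4.2 2.6 0 0.3" --pt "0 -4.2 2.6 0 0.3" --pt "0 -4.1 2.6 0 0.3" --pt "4 0 0 0 0.3" --pt "0 0 0 0 0.3" --pt "0 0 0 0 0.3"

```text
t: 30.62
eef_pos: [0.5604, -0.0587, 0.2096]
ee_rot: [0.247, 0.662, -0.247, 0.663]
ft_force: [-0.5, 0.0, 0.5]
finger_gap: 0.0662
```

Run:
```python
from h import *
st();snap('side','s14',(240,100,360,220),5)
```

```text
t 30.62 tcp [ 0.5604 -0.0587  0.2096] x [ 0.001  0.    -1.   ] y [0.655 0.756 0.   ] z [ 0.756 -0.655  0.001] F [-0.5  0.   0.5] gap 0.0662 q [-0.222  0.421  1.732  0.     0.988  0.492]
```

View pics/s14.png

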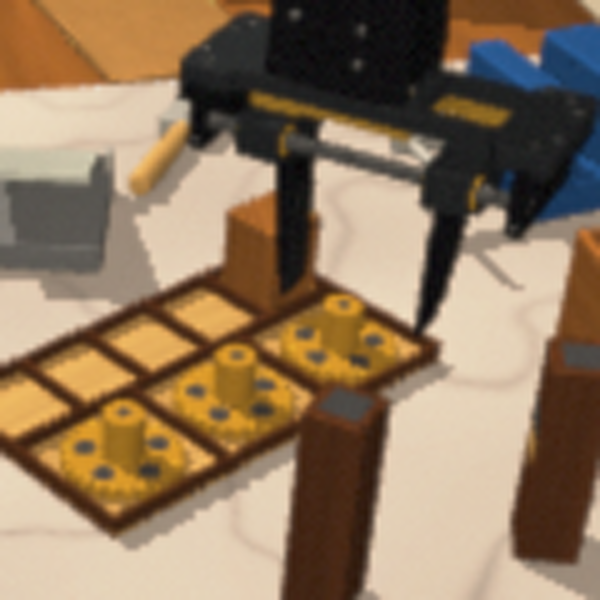

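Emit:
arm_command --pt "0 -0.64 0.27 0 0.3" --pt "0 0 0 0.035 0.3" --pt "3 0 0 0 0.3" --pt "4 0 0 0 0.3" --pt "2.4 0 0 0 0.3" --pt "0 0 0 0 0.3" --pt "0 0 0 0 1" --pt "0 0 0 0 1" --pt "0 0 0 0 1" --pt "0 0 0 0 1" --pt "0 0 0 0 1"

```text
t: 32.05
eef_pos: [0.5578, -0.066, 0.1151]
ee_rot: [0.259, 0.658, -0.259, 0.658]
ft_force: [-0.8, 0.5, 5.3]
finger_gap: 0.0361
```

Run:
```python
from h import *
st();snap('side','s15',(240,100,360,220),5)
```

```text
t 32.05 tcp [ 0.5578 -0.066   0.1151] x [ 0.001 -0.    -1.   ] y [0.682 0.732 0.001] z [ 0.732 -0.682  0.001] F [-0.8  0.5  5.3] gap 0.0361 q [-0.235  0.539  1.829  0.     0.773  0.515]
```

View pics/s15.png

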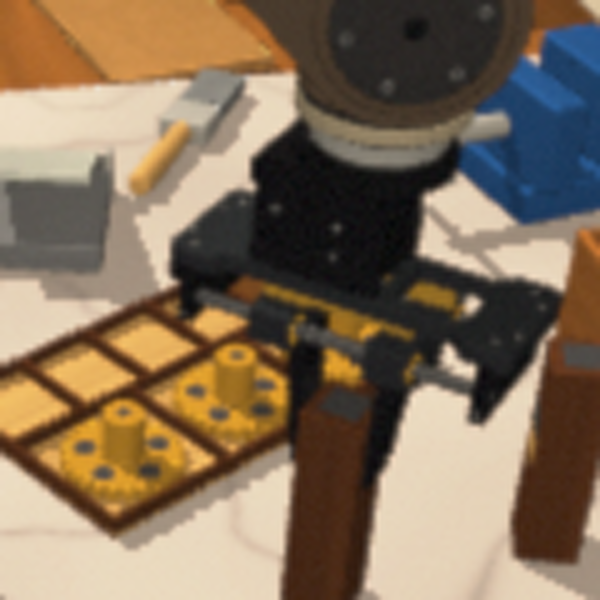

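Emit:
arm_command --pt "-2 0 0 0 1" --pt "-4 0 0 0 1" --pt "-4 0 0 0 1" --pt "-0.5 0.9 -2.1 0 1" --pt "0 1.9 -4.3 0 1" --pt "0 1.9 -4.3 0 1" --pt "0 1.9 -4.3 0 1" --pt "0 1.9 -4.3 0 1" --pt "0 1.1 -2.4 0 1" --pt "0 0 0 0.147 1" --pt "0 0 0 0.147 1" --pt "0 0 0 0 1"

```text
t: 33.6
eef_pos: [0.4633, 0.1526, 0.2188]
ee_rot: [0.352, 0.614, -0.352, 0.613]
ft_force: [0.2, 0.7, -2.0]
finger_gap: 0.036
```

Run:
```python
from h import *
snap('side','s16',(200,60,360,220),4);st()
```

```text
t 33.65 tcp [0.4635 0.1525 0.2189] x [-0.001 -0.    -1.   ] y [ 0.863  0.506 -0.001] z [ 0.506 -0.863 -0.001] F [-0.9 -0.5 -1.8] gap 0.0361 q [0.182 0.306 1.893 0.    0.944 1.223]
```

View pics/s16.png

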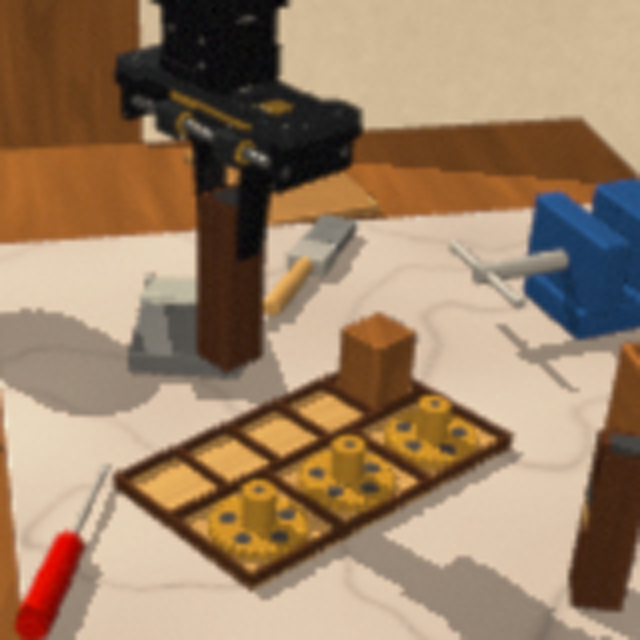

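Emit:
arm_command --pt "3 0.05 0 0 1" --pt "3 0 0 0 1" --pt "2 0 0 0 1" --pt "0.5 0 0 0 1" --pt "0.5 0 0 0 1" --pt "0.5 0 0 0 1" --pt "0.5 0 0 0 1" --pt "0 0 0 0 1"

```text
t: 34.65
eef_pos: [0.4647, 0.1525, 0.1195]
ee_rot: [0.353, 0.613, -0.353, 0.613]
ft_force: [-0.2, -0.1, -1.4]
finger_gap: 0.0358
```

Run:
```python
from h import *
snap('side','s17',(200,60,360,220),4);st()
```

```text
t 34.7 tcp [0.4647 0.1525 0.1197] x [ 0.  0. -1.] y [0.864 0.503 0.   ] z [ 0.503 -0.864 -0.   ] F [ 0.6 -0.  -1.6] gap 0.0358 q [0.182 0.451 1.999 0.    0.691 1.226]
```

View pics/s17.png

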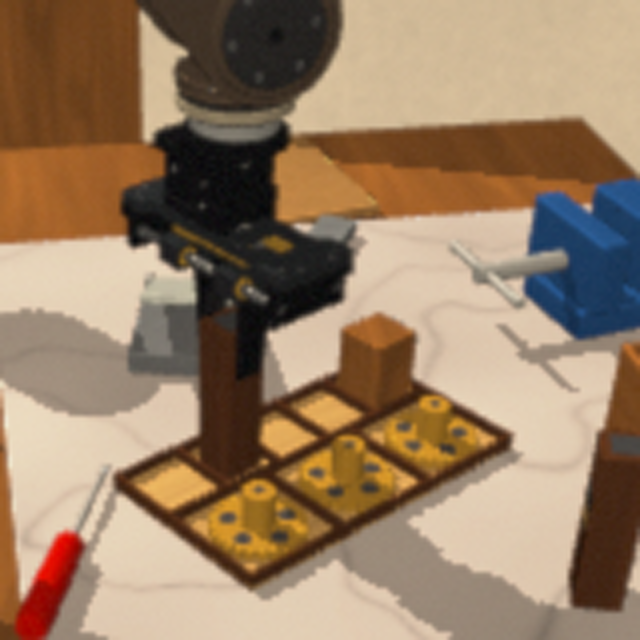

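Emit:
arm_command --pt "0.1 0 0 0 1" --pt "0 0 0 0 0.3" --pt "0 0 0 0 0.3" --pt "0 0 0 0 0.3" --pt "-3 0 0 0 0.3" --pt "-6 0 0 0 0.3" --pt "-4 0 0 0 0.3" --pt "0 0 0 0.154 0.3" --pt "0 0 0 0.154 0.3" --pt "0 0 0 0.154 0.3" --pt "0 0 0 0.154 0.3" --pt "0 0 0 0.154 0.3"

```text
t: 36.2
eef_pos: [0.4646, 0.1525, 0.2486]
ee_rot: [0.558, 0.434, -0.558, 0.434]
ft_force: [-0.3, 0.1, -0.1]
finger_gap: 0.0665
```

Emit:
arm_command --pt "0 4.6 2.3 0 0.3" --pt "0 4.6 2.3 0 0.3" --pt "0 4.6 2.3 0 0.3" --pt "0 4.6 2.3 0 0.3" --pt "0 4.5 2.2 0 0.3" --pt "0 4.5 2.2 0 0.3" --pt "3 0 0 0 0.3" --pt "0 0 0 0 0.3" --pt "0 0 0 0 0.3"

```text
t: 37.33
eef_pos: [0.6979, -0.0452, 0.2196]
ee_rot: [0.557, 0.436, -0.557, 0.436]
ft_force: [-1.1, 0.1, 0.7]
finger_gap: 0.0667
```

Run:
```python
from h import *
snap('side','s18',(200,60,400,220),4);st()
def f(c,k,o): return ((c[0]+.5)/k-.5+o[0],(c[1]+.5)/k-.5+o[1])
for u,v in((216,80),(323,80),(217,93),(322,93)): print(w('top',u,v,.012).round(3),w('top',u,v,.09).round(3))
for u,v in((362,170),(358,147),(405,235)): print('s',w('side',u,v,.012).round(3),w('side',u,v,.09).round(3))
```

```text
t 37.38 tcp [ 0.6981 -0.0451  0.2201] x [ 0.002 -0.    -1.   ] y [ 0.971 -0.24   0.002] z [-0.24  -0.971 -0.   ] F [0.7 0.2 0.4] gap 0.0667 q [-0.159  0.605  1.363  0.     1.172  1.654]
[0.825 0.148 0.012] [0.796 0.138 0.09 ]
[ 0.832 -0.202  0.012] [ 0.802 -0.191  0.09 ]
[0.782 0.143 0.012] [0.754 0.134 0.09 ]
[ 0.788 -0.199  0.012] [ 0.76  -0.188  0.09 ]
s [0.819 0.136 0.012] [0.756 0.03  0.09 ]
s [0.866 0.28  0.012] [0.798 0.157 0.09 ]
s [ 0.806 -0.171  0.012] [ 0.745 -0.241  0.09 ]
```

View pics/s18.png

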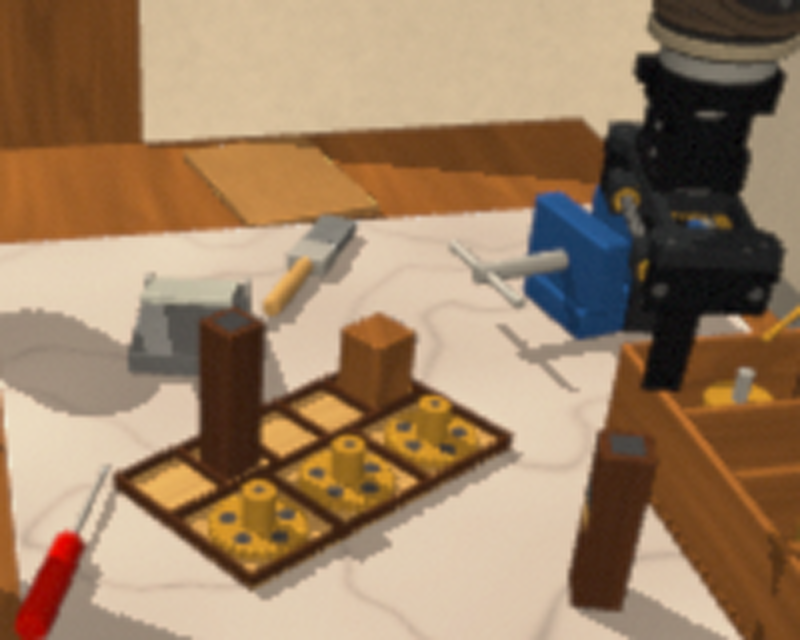

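Emit:
arm_command --pt "4 0 0 0 0.3" --pt "4 0 0 0 0.3" --pt "2.5 0 0 0 0.3" --pt "0 0 0 0 0.3" --pt "0 0 0 0 1" --pt "0 0 0 0 1" --pt "0 0 0 0 1" --pt "0 0 0 0 1" --pt "0 0 0 0 1"

```text
t: 38.5
eef_pos: [0.6982, -0.0455, 0.1143]
ee_rot: [0.557, 0.435, -0.557, 0.436]
ft_force: [-0.2, 0.9, 6.5]
finger_gap: 0.0364
```

Run:
```python
from h import *
snap('side','s19',(280,100,400,220),5);st()
```

```text
t 38.55 tcp [ 0.6982 -0.0455  0.1143] x [ 0.001  0.    -1.   ] y [ 0.971 -0.241  0.001] z [-0.241 -0.971 -0.   ] F [0.4 0.8 5.6] gap 0.0365 q [-0.159  0.707  1.463  0.     0.97   1.654]
```

View pics/s19.png

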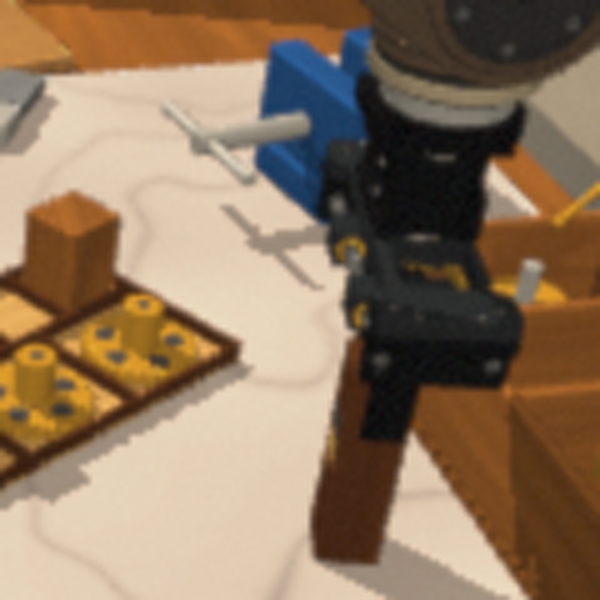

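Emit:
arm_command --pt "-2 0 0 0 1" --pt "-4 0 0 0 1" --pt "-4 0 0 -0.154 1" --pt "-4 0 0 -0.154 1" --pt "0 0 0 -0.154 1" --pt "0 0 0 -0.154 1" --pt "0 0 0 -0.154 1" --pt "0 -0.9 -5 0 1" --pt "0 -0.9 -5.8 0 1" --pt "0 -1 -5.8 0 1" --pt "0 -1 -5.8 0 1" --pt "0 -0.8 -4 0 1"

```text
t: 40.05
eef_pos: [0.5236, 0.1611, 0.2548]
ee_rot: [0.352, 0.613, -0.352, 0.613]
ft_force: [0.5, 0.3, 0.1]
finger_gap: 0.0366
```

Emit:
arm_command --pt "0 -0.26 -2.5 0 1" --pt "0 0 0 0 1" --pt "0 0 0 0 1"

```text
t: 40.42
eef_pos: [0.511, 0.1795, 0.2542]
ee_rot: [0.353, 0.613, -0.352, 0.613]
ft_force: [-0.7, 0.3, -1.9]
finger_gap: 0.0364
```

Run:
```python
from h import *
snap('side','s20',(200,60,360,220),4);st()
```

```text
t 40.48 tcp [0.5111 0.1793 0.254 ] x [ 0. -0. -1.] y [0.865 0.502 0.   ] z [ 0.502 -0.865  0.   ] F [-0.3  0.3 -1.5] gap 0.0367 q [ 0.215  0.343  1.727 -0.     1.071  1.26 ]
```

View pics/s20.png

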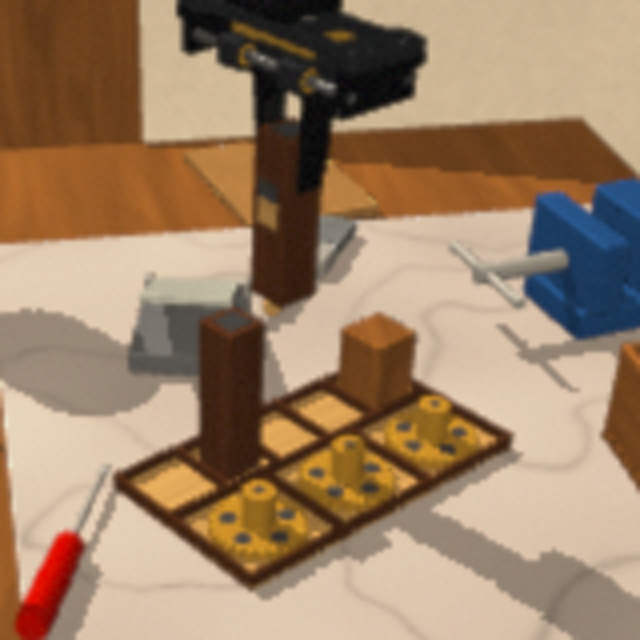

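Emit:
arm_command --pt "3 0 0 0 1" --pt "4 0 0 0 1" --pt "3 0 0 0 1" --pt "1.5 0 0 0 1" --pt "0.5 0 0 0 1" --pt "0.5 0 0 0 1" --pt "0.5 0 0 0 1" --pt "0.5 0 0 0 1" --pt "0.1 0 0 0 1" --pt "0 0 0 0 1"

```text
t: 41.72
eef_pos: [0.5107, 0.18, 0.1182]
ee_rot: [0.353, 0.613, -0.352, 0.613]
ft_force: [-1.7, 0.2, 4.9]
finger_gap: 0.0366
```

Run:
```python
from h import *
snap('side','s21',(200,60,360,220),4);st()
```

```text
t 41.77 tcp [0.5107 0.18   0.1182] x [ 0.001  0.    -1.   ] y [0.864 0.503 0.001] z [ 0.503 -0.864  0.   ] F [-1.4  0.8  4.8] gap 0.0366 q [0.217 0.512 1.876 0.    0.753 1.261]
```

View pics/s21.png

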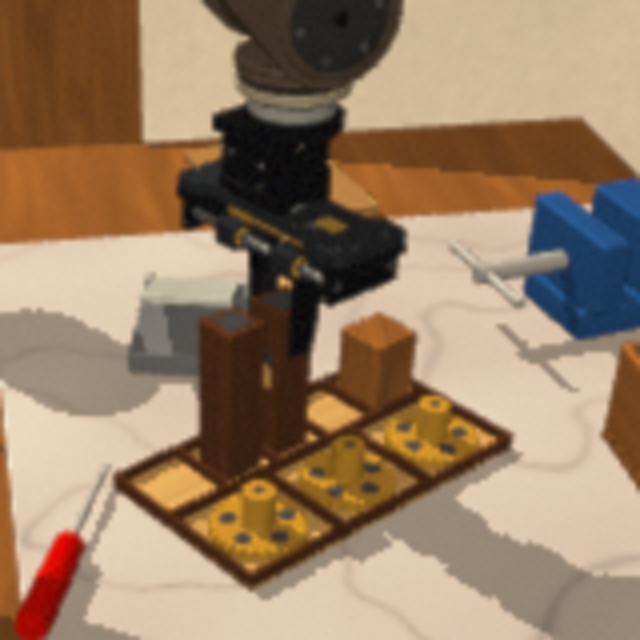

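Emit:
arm_command --pt "0 0 0 0 0.3" --pt "0 0 0 0 0.3" --pt "0 0 0 0 0.3" --pt "-3 0 0 0 0.3" --pt "-6 0 0 0 0.3" --pt "-5 0 0 0 0.3" --pt "0 0 0 -0.174 1" --pt "0 0 0 -0.174 1" --pt "0 0 0 -0.174 1" --pt "0 0 0 -0.174 1" --pt "0 0 0 -0.174 1" --pt "0 0 0 -0.174 1"

```text
t: 43.28
eef_pos: [0.5105, 0.1798, 0.2575]
ee_rot: [-0.002, 0.707, 0.002, 0.707]
ft_force: [-0.4, -0.9, 0.4]
finger_gap: 0.0122
```

Run:
```python
from h import *
snap('side','s22',(200,80,360,200),5);st()
```

```text
t 43.33 tcp [0.5105 0.1798 0.2575] x [-0. -0. -1.] y [-0.014  1.    -0.   ] z [ 1.     0.014 -0.   ] F [-0.9  0.7  0.6] gap 0.0079 q [0.217 0.339 1.723 0.    1.08  0.202]
```

View pics/s22.png

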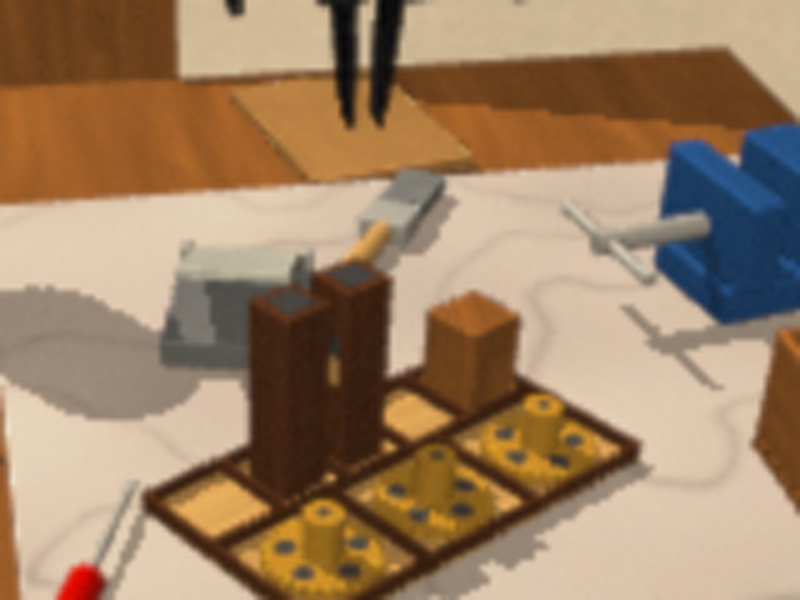

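Run:
```python
from h import *
a=w('side',200+179/5,80+276/5,.085);b=w('side',200+299/5,80+285/5,.085); m=(a+b)/2
print(a,b,np.linalg.norm(a-b),m, m+.0197*np.array([.263,.965,0]))
```

```text
[0.41938274 0.30392481 0.085     ] [0.4978804  0.27916623 0.085     ] 0.08230960348270165 [0.45863157 0.29154552 0.085     ] [0.46381267 0.31055602 0.085     ]
```

Emit:
arm_command --pt "0 4.4 -1.7 0 1" --pt "0 4.5 -1.7 0 1" --pt "0 4.5 -1.6 0 1" --pt "5 0 0 0 1" --pt "5 0 0 0 1" --pt "5 0 0 0 1" --pt "0.8 0 0 0 1" --pt "0 0 0 0 1"

```text
t: 44.32
eef_pos: [0.461, 0.3141, 0.1004]
ee_rot: [0.001, 0.707, -0.0, 0.707]
ft_force: [1.0, -0.1, 0.9]
finger_gap: 0.0003
```

Run:
```python
from h import *
st();snap('side','s23',(200,80,320,170),6)
```

```text
t 44.33 tcp [0.461  0.3141 0.1004] x [ 0.  0. -1.] y [0.001 1.    0.   ] z [ 1.    -0.001  0.   ] F [ 1.  -0.1  0.9] gap 0.0003 q [0.48  0.557 1.849 0.    0.735 0.481]
```

View pics/s23.png

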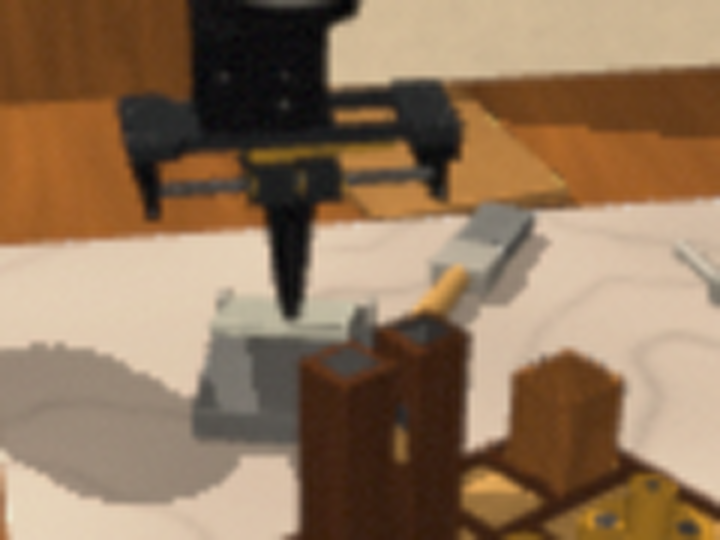

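Emit:
arm_command --pt "1 0 0 0 1" --pt "1 0 0 0 1" --pt "1 0 0 0 1" --pt "0.8 0 0 0 1" --pt "0.3 0 0 0 1" --pt "0 0 0 0 1"

```text
t: 45.12
eef_pos: [0.4604, 0.3135, 0.0582]
ee_rot: [-0.0, 0.707, -0.0, 0.707]
ft_force: [-0.1, -5.0, 6.4]
finger_gap: 0.0004
```

Run:
```python
from h import *
st();snap('side','s24',(200,80,320,170),6)
```

```text
t 45.12 tcp [0.4604 0.3135 0.0582] x [-0.001 -0.001 -1.   ] y [ 0.     1.    -0.001] z [ 1.    -0.    -0.001] F [-0.1 -5.   6.4] gap 0.0004 q [ 0.479  0.621  1.878 -0.     0.644  0.48 ]
```

View pics/s24.png

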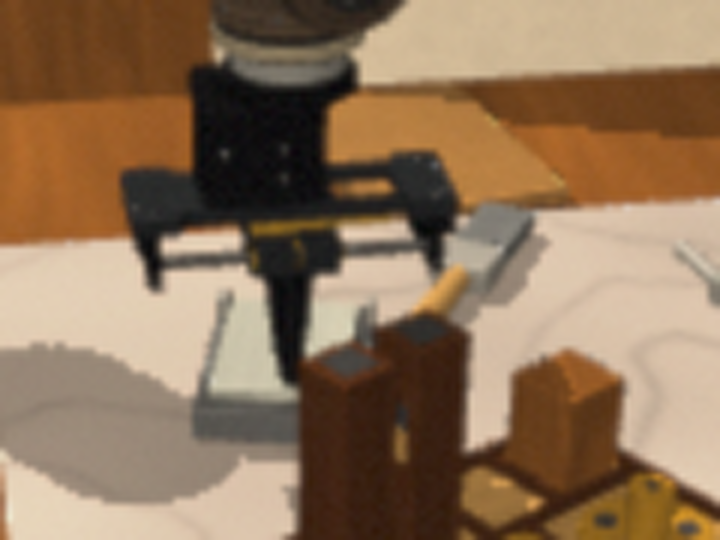

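Emit:
arm_command --pt "0.2 0 0 0 1" --pt "0.1 0 0 0 1" --pt "0 0 0 0 1" --pt "0 0 0 0 1" --pt "0 0 0 0 1" --pt "0 0 0 0 1" --pt "0 0 0 0 1" --pt "0 0 0 0 1" --pt "0 0 0 0 1" --pt "0 0 0 0 1" --pt "0 0 0 0 1" --pt "0 0 0 0 1"

```text
t: 46.68
eef_pos: [0.4605, 0.3135, 0.0566]
ee_rot: [-0.0, 0.707, -0.0, 0.707]
ft_force: [-4.3, -7.4, 22.0]
finger_gap: 0.0004
```

Run:
```python
from h import *
st();snap('side','s25',(200,80,320,170),6)
```

```text
t 46.67 tcp [0.4605 0.3135 0.0566] x [ 0. -0. -1.] y [-0.  1. -0.] z [1. 0. 0.] F [-4.3 -7.4 22. ] gap 0.0004 q [ 0.479  0.624  1.879 -0.     0.639  0.48 ]
```

View pics/s25.png

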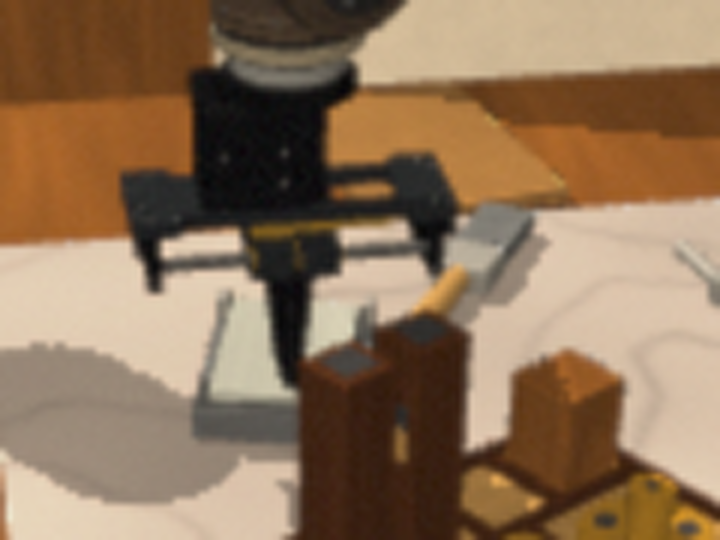

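Firm stop reached (22 N, level height), held 1.2 s. Letting it spring back.

Emit:
arm_command --pt "-1 0 0 0 1" --pt "-1 0 0 0 1" --pt "-1 0 0 0 1" --pt "-1 0 0 0 1" --pt "-3 0 0 0 1" --pt "-5 0 0 0 1" --pt "-5 0 0 0 1" --pt "-3 0 0 0 1" --pt "0 0 0 0 1" --pt "0 0 0 0 1" --pt "0 0 0 0 1"

```text
t: 48.1
eef_pos: [0.4602, 0.3136, 0.2543]
ee_rot: [-0.0, 0.708, -0.0, 0.706]
ft_force: [0.1, -0.3, -0.2]
finger_gap: 0.0005
```

Run:
```python
from h import *
snap('side','s26',(190,80,390,230),4);snap('top','t26');st()
```

```text
t 48.2 tcp [0.4603 0.3137 0.2546] x [-0.002 -0.001 -1.   ] y [ 0.     1.    -0.001] z [ 1.    -0.    -0.002] F [-0.4 -0.1  0.2] gap 0.0006 q [0.48  0.366 1.689 0.    1.089 0.48 ]
```

View pics/s26.png

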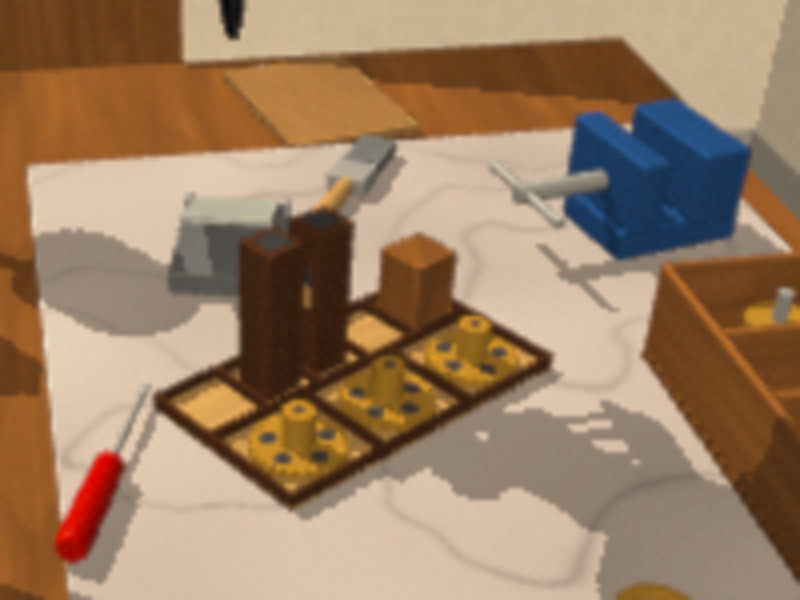

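View pics/t26.png

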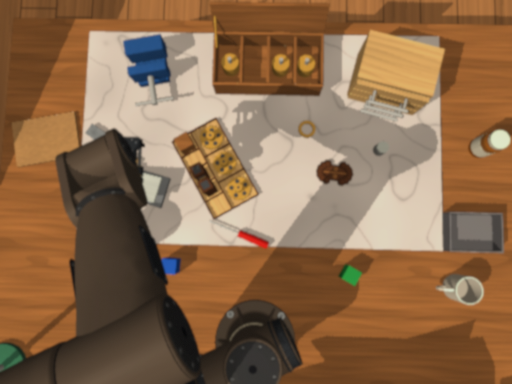

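Run:
```python
from h import *
print(robot.hand_in()); st()
```

```text
the job is handed in; nothing more can be done
None
the job is handed in; nothing more can be done
```

I loaded the tray, booked out the kit and handed the job in at about 48 s; the hand-in gave no verdict.

- **Parts:** there were three gear wheels, one movement case and two whistle pipes. The wheels went into the three wheel bays first, then the case into the end bay at the tray's +x end. The pipes went last, into the bays I call `pipe_bay0` and `pipe_bay1`.
- **The knock:** the case was knocked about 5 cm aside and turned early in the run. I measured it again before gripping it.
- **Call plate:** I pushed it to its firm stop. The push force read 22 N with the fingertips at the level height, and I held it there for about 1.2 s. It then sprang back up.

**Last checks:** the final pictures show every part upright and inside its bay, and the plate tilted up again as at the start. The crest, oil can and ring look unmoved, and the arm is clear with the force near zero. These final checks were by eye; I did not measure the parts' final positions or the plate angle in millimetres or radians.

No check failed. The two cameras put the tray centre about 5 mm apart. I used a value between them, and its outline matched the walls in both pictures to within about 2 mm.

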